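# Mix a cereal sample and release it through a guarded gate

### The job

Take the rod from its stand, stir the cereal balls in the sampler's hopper with it, sweeping round close to the wall until most of them have clearly shifted, and stand the rod back in its stand. Then flip the safety catch over to the side, clear of the lever, and only then pull the gate lever all the way to the front so that every ball drops into the tray. Finish while still holding the lever open against its spring with the gripper, and leave everything else on the worktop where it is.

Things in the scene. Friction and masses are not known exactly. Their poses are not given: they have to be found in the camera images.
- sampler: bench sampler fixed to the worktop: grey base 170 x 310 x 8 mm, steel hopper, steel tray under it, gate lever and safety catch at its right. Origin on the worktop on the hopper's axis; x points to the machine's back (away from the robot at yaw 0), y to its left, z up. A steel upright (to z 104 mm) stands left of the hopper at y 63 mm, the lever's pivot pin (to z 106 mm) at y -80 mm
- hopper_rim (a point): centre of the hopper's mouth, at rim height (130 mm above the worktop). The hopper is an upright round tube, 72 mm inside, 80 mm outside
- gate_centre (a point): centre of the hopper's floor: top of the round steel gate disc, 71 mm above the worktop. Below it is the tray (100 x 100 mm inside, walls to 54 mm, floor 8 mm above the worktop) that catches what falls
- lever_pivot (a point): point on the upright pivot axis of the gate lever, at the height of the gate disc; in the sampler's frame x 0, y -80, z 71 mm
- gate_lever (a joint): lever angle (rad): 0 shut, arm pointing to the machine's right; grows as the grip is pulled to the machine's front (clockwise from above, level arc of radius 120 mm about lever_pivot) to the stop at 1.15. A spring shuts it: 2.5 N at the grip to start, 7 N at the stop. The gate disc is fast to it and swings out behind; the bore is wholly open from about 1.0
- grip_mid (a point): point on the axis of the upright black round grip at the end of the lever arm, 123 mm above the worktop, a good height to take hold of it. The grip is 18 mm in diameter and stands from the arm (73 mm above the worktop) up to 149 mm. With the gate shut it is at x 0, y -200 mm in the sampler frame
- catch (a joint): angle of the safety catch (rad): about 0 upright, its nose (80 to 95 mm above the worktop) in front of the lever grip, so that the lever cannot be pulled; grows as the catch is flipped over to the machine's right (its top goes to the sampler's -y and down) to 1.5, lying flat. It moves lightly with slight friction and stays over
- catch_pivot (a point): the catch's hinge point; the hinge line runs along the sampler's x axis; in the sampler's frame x -50, y -200, z 50 mm
- catch_top (a point): top of the catch tab, 88 mm from its hinge: a steel tab 16 mm wide (along the machine's x) and 10 mm thick (along its y), with a rolled edge of 14 mm diameter along the top
- stand: rod stand fixed to the worktop: grey round foot, 72 mm wide, 8 mm high, with an upright steel socket: hole 16 mm wide, its floor 12 mm above the worktop, opening above 53 mm into a funnel 36 mm wide inside at the rim, 68 mm above the worktop. Origin under its centre, on the worktop
- rod: stirring rod, 145 mm long, 45 g, standing loosely (a little aslant) in the stand's socket: steel shaft of 12 mm diameter with a round end, and a white square handle, 18 x 18 mm with sides along its x and y axes, from 97 to 145 mm above its lower end. Origin at the very end of the shaft, z axis along the rod toward the handle
- rod_grip (a point): middle of the rod's white handle, 121 mm from the lower end
- pot: bystander: sample pot with screw lid, 50 mm wide, 66 mm high; origin under its centre
- desk_mouse: bystander: black computer mouse, 122 x 60 x 40 mm; origin under its middle
- pen: bystander: ball pen, 142 mm long, 12 mm thick; origin under its middle
- ball_0_center (a point): centre of one of six like cereal balls, 18 mm in diameter, 10 g, loose on the gate disc in the hopper
- ball_1_center (a point): centre of one of six like cereal balls, 18 mm in diameter, 10 g, loose on the gate disc in the hopper
- ball_2_center (a point): centre of one of six like cereal balls, 18 mm in diameter, 10 g, loose on the gate disc in the hopper
- ball_3_center (a point): centre of one of six like cereal balls, 18 mm in diameter, 10 g, loose on the gate disc in the hopper
- ball_4_center (a point): centre of one of six like cereal balls, 18 mm in diameter, 10 g, loose on the gate disc in the hopper
- ball_5_center (a point): centre of one of six like cereal balls, 18 mm in diameter, 10 g, loose on the gate disc in the hopper
Not all that is in view belongs to the job. Leave any blue or red look-alike of the stand alone.

How it is judged:
By the outcome, as a careful person would: the job done as asked, in the order asked, and still so for the second after the job is handed in, while the arm keeps its last pose, push and grip.
It also fails if it takes over 72 s, if anything falls off the work surface, if the arm or the gripper's body presses on something with over 40 N, if the wrist force passes 120 N, or if a joint passes its speed limit or range.

### The arm

A 7-joint arm with a two-finger parallel gripper is mounted at the origin on a cart in front of the work surface, level with it; the furniture and walls round the work are solid. World frame = base frame: x ahead of the robot, y to its left, z up, the work surface at z = 0. Lengths are in mm, angles in rad, forces in N, time in s.
With the tool pointing down it reaches from about 400 to 900 mm from the base axis. Payload 5.5 kg.
Tool frame: the origin (TCP) lies midway between the tips of the shut fingers; the grasp point (between the pads) lies 19 mm behind it; z points along the fingers, x is the direction in which the jaws open and shut, and the axes are right-handed (so a half turn about z gives the same grasp; the last joint's range is limited). The gripper opens to 92 mm and grips with 3 to 60 N. Pads are 19 mm wide; open, the fingers measure 130 mm over their backs; the gripper's body (75 mm by 190 mm) begins 47 mm behind the grasp point.
Start: joints at [1.483, 0.501, -0.427, 1.55, 0.221, 1.138, -0.21], TCP at [223.405, -610.402, 226.729] pointing down, gripper open.
Joint ranges: [-2.88, 2.88], [-0.31, 2.03], [-1.54, 1.56], [0.2, 2.42], [-1.41, 4.55], [0.19, 2.02], [-2.57, 2.57]. Speed limits (rad/s): [2.57, 2.57, 3.14, 3.14, 3.14, 3.14, 3.14].

### API

Orientations are given as a unit quaternion [w, x, y, z].
In Python, from station import env gives the robot as it stands. The module is installed in compiled form; this text tells all that it offers.
- The arm moves only by the tool carry_out, never from a script. Its argument "deltas" is a list of rows, each an object of numbers: "ax", "ay", "az": the turn, a rotation vector about the tool's x, y, z in degrees; "dx", "dy", "dz": the shift along the tool's x, y, z in m; "jaw": the gripper's target within -1 to 1 (fully open at 1, half-way at 0, shut at -1). A call has 1 to 10 rows; each row is the pose to reach, as a shift and turn from the pose commanded when the call began, along the tool's axes at that moment; what a row does not reach only later rows make up. A row lasts 1/12 s, in which the tool goes at most 41.7 mm and 7.16 degrees, less where a joint would pass 70% of its speed; a pose out of reach is approached as far as the arm can. A call with a gripper value outside its range is refused whole. The fingers move at their own pace and stop on an object; "squeeze" is the grip in N (left out, the last holds). Time passes only in rows, so rows that repeat a pose let the fingers close. It gives the time, the measured TCP pose, the force and the opening at its end, in the units of the state.
- env.get_state(): the state, without advancing time (a new reading comes with each control period).
- env.grab_frame(name): name is "scene" or "top" or "wrist"; returns the picture (400x640x3 uint8, blue, green, red); there is no depth.
- env.camera_model(name): a dict with "intrinsics" (3x3 intrinsics, pixels), "pose" (4x4, takes a point from camera to world coordinates). Camera axes: x right, y down, z forward; pixel columns grow to the right and rows downward; lengths in mm; the calibration is good to about 2 mm. A picture is of the moment at which its call begins: read the wrist's pose just before it. camera_model takes no time and is no camera call; for the wrist camera it gives the pose at the moment of the call.
- env.finish_job(): hands the job in, once; it reports no verdict.
The state is a dict: "time": time; "qpos": joint angles; "qvel": joint speeds; "effort": joint torques, N m; "eef_pos": TCP position; "tcp_rot": TCP orientation; "force": force on the tool from outside, world axes, zero at the start; "moment": the same for the moment, N m; "gripper_width": finger opening in mm.
Only numpy, scipy, OpenCV 4.12 (cv2) and the standard library are available. Lean on these libraries where they do the work, as an engineer would, in place of code of your own. Each camera call takes 0.05 s, during which the arm holds its last target.

## Working session

There is one attempt and no reset: what is moved stays moved. The work goes in short steps, Python scripts to look and compute and a tool call to move; the robot and the scene stay as the last step left them, time stands still between calls to the robot, and variables do not carry over. Pictures are saved under pics/ and viewed, and the job is handed in when it is done.

Besides the shell and the picture viewer there is one more tool, called in YAML: its name, and indented under it one key for each argument. carry_out: Moves the arm, as the interface text tells. Its arguments: {"type":"object","properties":{"deltas":{"type":"array","items":{"type":"object","properties":{"ax":{"type":"number"},"ay":{"type":"number"},"az":{"type":"number"},"dx":{"type":"number"},"dy":{"type":"number"},"dz":{"type":"number"},"jaw":{"type":"number"}}}},"squeeze":{"type":"number"}},"required":["deltas"]}

```bash
mkdir -p pics; cat > h.py <<'E'
import numpy as np, cv2
from station import env
from scipy.spatial.transform import Rotation as R
def cam(n):
    m=env.camera_model(n); return np.array(m['intrinsics']),np.array(m['pose'])
def ray(n,uv,m=None):
    K,P=m or cam(n)
    d=P[:3,:3]@np.linalg.solve(K,np.array([uv[0],uv[1],1.])); return P[:3,3],d/np.linalg.norm(d)
def plane(n,uv,z,m=None):
    o,d=ray(n,uv,m); return o+d*(z-o[2])/d[2]
def tri(rs):
    A=np.zeros((3,3));b=np.zeros(3)
    for o,d in rs:
        M=np.eye(3)-np.outer(d,d);A+=M;b+=M@o
    p=np.linalg.solve(A,b); return p,[np.linalg.norm((np.eye(3)-np.outer(d,d))@(p-o)) for o,d in rs]
def proj(n,p,m=None):
    K,P=m or cam(n); c=np.linalg.inv(P)@np.append(p,1); q=K@c[:3]; return q[:2]/q[2]
def rot(s=None):
    s=s or env.get_state(); q=s['tcp_rot']; return R.from_quat([q[1],q[2],q[3],q[0]])
E
python3 - <<'E'
from h import *
s=env.get_state()
for k,v in s.items(): print(k,np.round(v,3))
print(rot(s).as_matrix().round(3))
for n in ['scene','top','wrist']:
    K,P=cam(n); print(n,K.round(1).tolist(),P.round(3).tolist())
    cv2.imwrite(f'pics/{n}0.png',env.grab_frame(n))
E
```

```text
time 0.0
qpos [ 1.483  0.502 -0.427  1.551  0.221  1.138 -0.21 ]
qvel [ 0.001 -0.     0.    -0.    -0.001  0.001  0.001]
effort [ 0.0000e+00 -5.6660e+01 -5.8160e+00 -2.7912e+01 -6.8000e-02  3.1000e-02
  0.0000e+00]
eef_pos [ 223.101 -609.753  225.668]
tcp_rot [-0.001  0.82  -0.573 -0.001]
force [0.463 0.22  0.812]
moment [0.006 0.005 0.021]
gripper_width 91.702
[[ 0.344 -0.939 -0.001]
 [-0.939 -0.344  0.002]
 [-0.002 -0.    -1.   ]]
scene [[362.3, 0.0, 314.8], [0.0, 362.3, 202.1], [0.0, 0.0, 1.0]] [[0.686, -0.379, 0.622, -61.72], [-0.728, -0.347, 0.591, -495.519], [-0.008, -0.858, -0.514, 610.569], [0.0, 0.0, 0.0, 1.0]]
top [[421.9, 0.0, 324.1], [0.0, 421.9, 199.2], [0.0, 0.0, 1.0]] [[-0.021, -0.983, 0.184, 278.717], [-1.0, 0.023, 0.006, 104.378], [-0.01, -0.183, -0.983, 1458.367], [0.0, 0.0, 0.0, 1.0]]
wrist [[287.4, 0.0, 323.8], [0.0, 287.4, 197.0], [0.0, 0.0, 1.0]] [[0.343, -0.903, -0.26, 293.677], [-0.94, -0.33, -0.092, -585.075], [-0.002, 0.275, -0.961, 383.435], [0.0, 0.0, 0.0, 1.0]]
```

View pics/scene0.png

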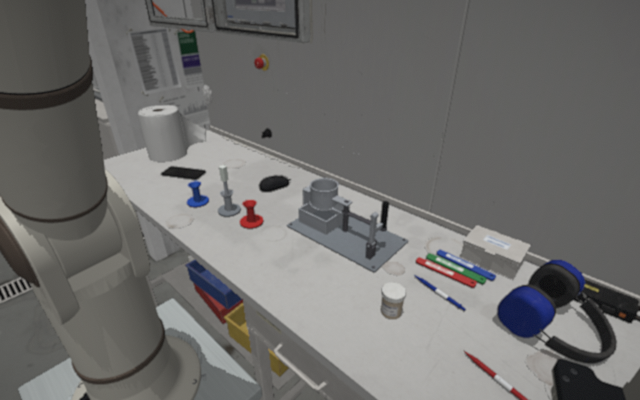

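View pics/top0.png

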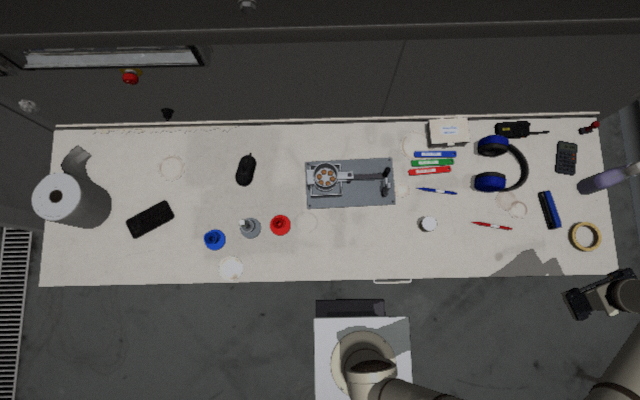

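View pics/wrist0.png

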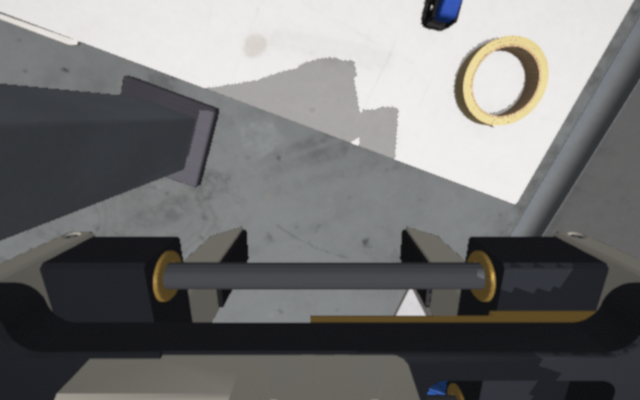

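The scene shows a grey stand holding the white-handled rod at scene (229,208) / top (249,228). The look-alikes are the blue stand at top (214,239) and the red one at top (280,225), and neither has a rod. The sampler is at top (350,182), with its lever grip near scene (385,215) and its catch near scene (373,225). I choose the grey stand and will check it in a close crop.

```bash
python3 - <<'E'
import cv2,numpy as np
t=cv2.imread('pics/top0.png');s=cv2.imread('pics/scene0.png')
a=cv2.resize(t[150:250,200:300],None,fx=6,fy=6,interpolation=cv2.INTER_CUBIC)
b=cv2.resize(t[140:220,295:405],None,fx=7,fy=7,interpolation=cv2.INTER_CUBIC)
c=cv2.resize(s[150:280,180:420],None,fx=3.3,fy=3.3,interpolation=cv2.INTER_CUBIC)
cv2.imwrite('pics/ca.png',a);cv2.imwrite('pics/cb.png',b);cv2.imwrite('pics/cc.png',c)
E
```

```text
(no output)
```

View pics/ca.png

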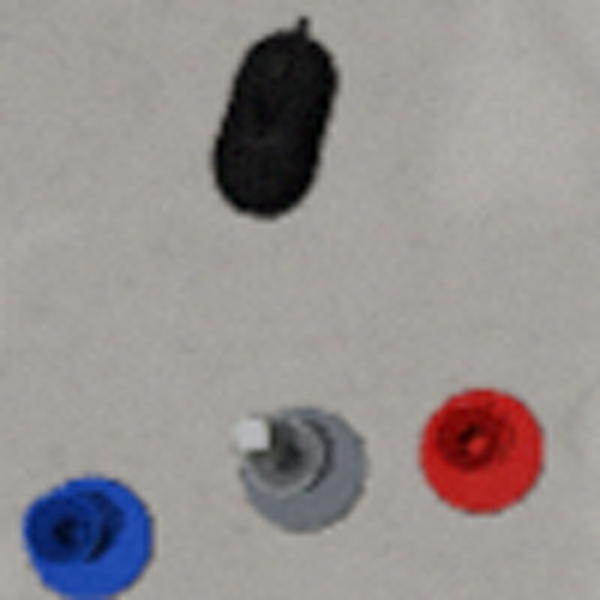

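View pics/cb.png

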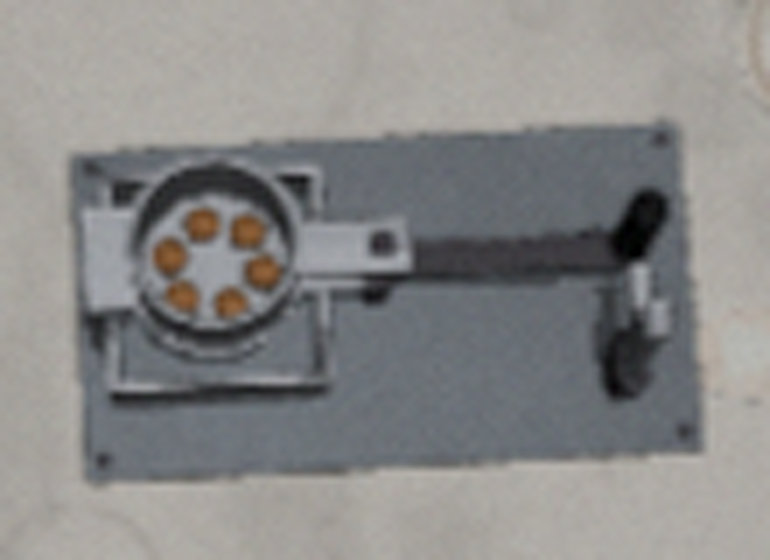

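View pics/cc.png

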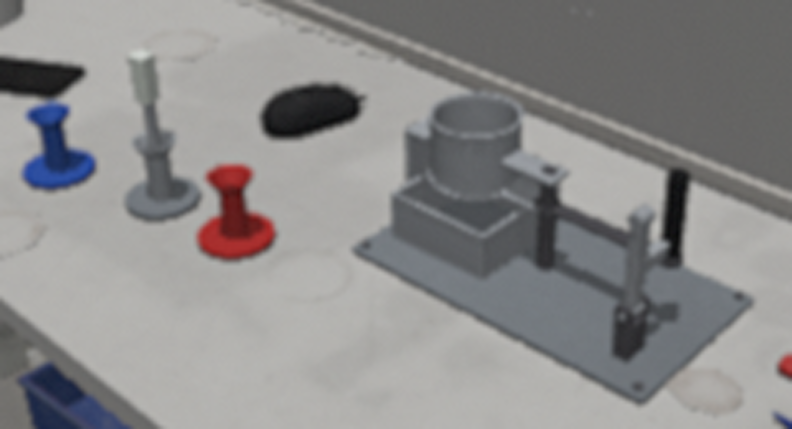

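```bash
python3 - <<'E'
from h import *
f=lambda u,v,s,o:((u+.5)/s-.5+o[0],(v+.5)/s-.5+o[1])
cb=lambda u,v:f(u,v,7,(295,140)); ca=lambda u,v:f(u,v,6,(200,150)); cc=lambda u,v:f(u,v,3.3,(180,150))
P=[plane('top',cb(*c),8) for c in [(72,153),(678,122),(703,452),(88,480)]]
for p in P: print(p.round(1))
print([np.linalg.norm(P[i]-P[(i+1)%4]).round(1) for i in range(4)])
bl,br,fr,fl=P
yl=(bl+fl-br-fr)/2; yaw=np.degrees(np.arctan2(-yl[0],yl[1])); print('yaw y-axis',yaw)
xa=(bl+br-fl-fr)/2; print('yaw x-axis',np.degrees(np.arctan2(xa[1],xa[0])),'centre',np.mean(P,0))
S=[plane('scene',cc(*c),8) for c in [(752,298),(640,402),(355,250)]]
print('scene br fr fl',[s.round(1) for s in S])
print('stand foot top',plane('top',ca(304,468),8), 'scene',plane('scene',cc(162,196),8))
p,e=tri([ray('top',ca(252,435)),ray('scene',cc(141,57))]); print('rodtop',p,e)
print('stand funnel',plane('top',ca(290,456),68),plane('scene',cc(153,142),68))
print('hopper rim ctr',plane('top',cb(216,246),130),plane('scene',cc(475,112),130))
p,e=tri([ray('top',cb(648,205)),ray('scene',cc(678,174))]); print('grip top',p,e)
p,e=tri([ray('top',cb(638,277)),ray('scene',cc(641,212))]); print('catch top',p,e)
for c in [(203,224),(248,231),(263,271),(231,303),(183,296),(170,256)]: print('ball',plane('top',cb(*c),82).round(1))
E
```

```text
[687.8 179.    8. ]
[ 696.6 -129.3    8. ]
[ 526.2 -133.1    8. ]
[519.2 173.2   8. ]
[np.float64(308.4), np.float64(170.4), np.float64(306.4), np.float64(168.7)]
yaw y-axis 1.4762669454480835
yaw x-axis 1.6153593048952128 centre [607.46033891  22.41694832   8.        ]
scene br fr fl [array([ 692.4, -128.7,    8. ]), array([ 524.2, -134.9,    8. ]), array([516.3, 166.2,   8. ])]
stand foot top [455.59514836 371.05371332   8.        ] scene [453.34039118 368.15406516   8.        ]
rodtop [455.90482128 371.91679281 151.93458087] [np.float64(0.032064396143060385), np.float64(0.03206439614307179)]
stand funnel [455.12828097 367.85258405  68.        ] [452.03675765 367.24171058  68.        ]
hopper rim ctr [607.26909397 106.63426987 130.        ] [610.54419517 108.78156367 130.        ]
grip top [617.54588331 -91.09937082 146.27617337] [np.float64(0.3478749069438724), np.float64(0.3478749069440254)]
catch top [586.34407265 -85.38997846 125.42384614] [np.float64(3.714049762744671), np.float64(3.7140497627446973)]
ball [630.1 112.7  82. ]
ball [626.2  91.2  82. ]
ball [606.3  84.5  82. ]
ball [591.  100.2  82. ]
ball [595. 123.  82.]
ball [614.7 128.9  82. ]
```

The crop confirms it: the grey stand holds the rod with the white handle top at top (242,222). Next I move over the sampler for a close wrist view.

```bash
cat > mv.py <<'E'
import sys,json
from h import *
# usage: from mv import go ; prints rows (tool-frame) from commanded pose (p0,yaw0: tool x heading deg, tool down)
def go(p0,yaw0,wps,n=None):
    """wps: list of (x,y,z,yaw) ; every wp one row. prints rows in m/deg"""
    c,s=np.cos(np.radians(yaw0)),np.sin(np.radians(yaw0))
    M=np.array([[c,s,0],[s,-c,0],[0,0,-1]])  # cols x_t,y_t,z_t
    out=[]
    for w in wps:
        d=M.T@(np.array(w[:3])-p0)/1000
        out.append(dict(dx=round(d[0],4),dy=round(d[1],4),dz=round(d[2],4),az=round(-(w[3]-yaw0),1)))
    print(json.dumps(out).replace(' ',''))
def lin(a,b,n): return [tuple(np.array(a)+(np.array(b)-np.array(a))*(i+1)/n) for i in range(n)]
def st():
    s=env.get_state(); Rm=rot(s).as_matrix()
    yaw=np.degrees(np.arctan2(Rm[1,0],Rm[0,0])); 
    print('t',round(s['time'],2),'p',np.round(s['eef_pos'],1),'yaw',round(yaw,2),'tilt',np.round(Rm[:2,2],4),'F',np.round(s['force'],1),'w',round(s['gripper_width'],1),'q',np.round(s['qpos'],2))
    return np.array(s['eef_pos']),yaw
E
python3 - <<'E'
from mv import *
a=(223.4,-610.4,226.7,-69.9)
go(a[:3],a[3],lin(a,(480,-330,330,-35),10))
E
```

```text
[{"dx":-0.0175,"dy":-0.0337,"dz":-0.0103,"az":-3.5},{"dx":-0.035,"dy":-0.0675,"dz":-0.0207,"az":-7.0},{"dx":-0.0525,"dy":-0.1012,"dz":-0.031,"az":-10.5},{"dx":-0.0701,"dy":-0.1349,"dz":-0.0413,"az":-14.0},{"dx":-0.0876,"dy":-0.1687,"dz":-0.0516,"az":-17.5},{"dx":-0.1051,"dy":-0.2024,"dz":-0.062,"az":-20.9},{"dx":-0.1226,"dy":-0.2361,"dz":-0.0723,"az":-24.4},{"dx":-0.1401,"dy":-0.2699,"dz":-0.0826,"az":-27.9},{"dx":-0.1576,"dy":-0.3036,"dz":-0.093,"az":-31.4},{"dx":-0.1751,"dy":-0.3373,"dz":-0.1033,"az":-34.9}]
```

carry_out:
  deltas:
    - {"dx": -0.0875, "dy": -0.1685, "dz": -0.1, "az": -17.5}
    - {"dx": -0.0875, "dy": -0.1685, "dz": -0.1, "az": -17.5}
    - {"dx": -0.0875, "dy": -0.1685, "dz": -0.1, "az": -17.5}
    - {"dx": -0.175, "dy": -0.337, "dz": -0.103, "az": -35}
    - {"dx": -0.175, "dy": -0.337, "dz": -0.103, "az": -35}
    - {"dx": -0.175, "dy": -0.337, "dz": -0.103, "az": -35}
    - {"dx": -0.175, "dy": -0.337, "dz": -0.103, "az": -35}
    - {"dx": -0.175, "dy": -0.337, "dz": -0.103, "az": -35}
    - {"dx": -0.175, "dy": -0.337, "dz": -0.103, "az": -35}
    - {"dx": -0.175, "dy": -0.337, "dz": -0.103, "az": -35}

```text
invalid input
```

carry_out:
  deltas:
    - {"dx": -0.0875, "dy": -0.1685, "dz": -0.1, "ax": 0, "ay": 0, "az": -17.5, "jaw": 1}
    - {"dx": -0.175, "dy": -0.337, "dz": -0.103, "ax": 0, "ay": 0, "az": -35, "jaw": 1}

```text
time: 0.32
eef_pos: [272.7, -555.1, 255.8]
tcp_rot: [0.0, 0.884, -0.467, -0.001]
force: [1.5, -0.0, 1.0]
gripper_width: 91.8
```

```bash
python3 - <<'E'
from mv import *
p,y=st()
go(p,y,[(480,-330,340,-25),(560,0,340,0)])
E
```

```text
t 0.32 p [ 272.7 -555.1  255.8] yaw -55.67 tilt [-0.0016 -0.0001] F [ 1.5 -0.   1. ] w 91.8 q [ 1.45  0.43 -0.51  1.6   0.22  1.17 -0.08]
[{"dx":-0.069,"dy":-0.2982,"dz":-0.0842,"az":-30.7},{"dx":-0.2964,"dy":-0.5503,"dz":-0.0842,"az":-55.7}]
```

carry_out:
  deltas:
    - {"dx": -0.069, "dy": -0.298, "dz": -0.084, "ax": 0, "ay": 0, "az": -31, "jaw": 1}
    - {"dx": -0.069, "dy": -0.298, "dz": -0.084, "ax": 0, "ay": 0, "az": -31, "jaw": 1}
    - {"dx": -0.069, "dy": -0.298, "dz": -0.084, "ax": 0, "ay": 0, "az": -31, "jaw": 1}
    - {"dx": -0.069, "dy": -0.298, "dz": -0.084, "ax": 0, "ay": 0, "az": -31, "jaw": 1}
    - {"dx": -0.069, "dy": -0.298, "dz": -0.084, "ax": 0, "ay": 0, "az": -31, "jaw": 1}
    - {"dx": -0.069, "dy": -0.298, "dz": -0.084, "ax": 0, "ay": 0, "az": -31, "jaw": 1}
    - {"dx": -0.069, "dy": -0.298, "dz": -0.084, "ax": 0, "ay": 0, "az": -31, "jaw": 1}
    - {"dx": -0.296, "dy": -0.55, "dz": -0.084, "ax": 0, "ay": 0, "az": -55.7, "jaw": 1}
    - {"dx": -0.296, "dy": -0.55, "dz": -0.084, "ax": 0, "ay": 0, "az": -55.7, "jaw": 1}
    - {"dx": -0.296, "dy": -0.55, "dz": -0.084, "ax": 0, "ay": 0, "az": -55.7, "jaw": 1}

```text
time: 1.15
eef_pos: [499.5, -223.5, 335.6]
tcp_rot: [0.0, 1.0, -0.024, 0.0]
force: [1.5, 0.3, -0.2]
gripper_width: 91.9
```

```bash
python3 - <<'E'
from mv import *
p,y=st()
go(p,y,[(560,0,340,0)])
E
```

```text
t 1.15 p [ 499.5 -223.5  335.6] yaw -2.73 tilt [ 0.0001 -0.0001] F [ 1.5  0.3 -0.2] w 91.9 q [ 1.08  0.29 -0.87  1.66  0.23  1.29  0.12]
[{"dx":0.0498,"dy":-0.2262,"dz":-0.0044,"az":-2.7}]
```

carry_out:
  deltas:
    - {"dx": 0.05, "dy": -0.226, "dz": -0.004, "ax": 0, "ay": 0, "az": -2.7, "jaw": 1}
    - {"dx": 0.05, "dy": -0.226, "dz": -0.004, "ax": 0, "ay": 0, "az": -2.7, "jaw": 1}
    - {"dx": 0.05, "dy": -0.226, "dz": -0.004, "ax": 0, "ay": 0, "az": -2.7, "jaw": 1}
    - {"dx": 0.05, "dy": -0.226, "dz": -0.004, "ax": 0, "ay": 0, "az": -2.7, "jaw": 1}
    - {"dx": 0.05, "dy": -0.226, "dz": -0.004, "ax": 0, "ay": 0, "az": -2.7, "jaw": 1}
    - {"dx": 0.05, "dy": -0.226, "dz": -0.004, "ax": 0, "ay": 0, "az": -2.7, "jaw": 1}
    - {"dx": 0.05, "dy": -0.226, "dz": -0.004, "ax": 0, "ay": 0, "az": -2.7, "jaw": 1}
    - {"dx": 0.05, "dy": -0.226, "dz": -0.004, "ax": 0, "ay": 0, "az": -2.7, "jaw": 1}

```text
time: 1.82
eef_pos: [561.0, -0.6, 339.5]
tcp_rot: [-0.0, 1.0, -0.001, -0.0]
force: [0.2, -0.8, -0.3]
gripper_width: 92.3
```

```bash
cat > shot.py <<'E'
import sys
from mv import *
def shot(name):
    p,y=st(); K,P=cam('wrist'); im=env.grab_frame('wrist')
    cv2.imwrite(f'pics/{name}.png',im); np.savez(f'pics/{name}.npz',K=K,P=P)
    return im
def mod(name):
    z=np.load(f'pics/{name}.npz'); return z['K'],z['P']
if __name__=='__main__': shot(sys.argv[1])
E
python3 shot.py w1
```

```text
t 1.82 p [561.   -0.6 339.5] yaw -0.14 tilt [-0.0003  0.0003] F [ 0.2 -0.8 -0.3] w 92.3 q [ 0.7   0.35 -0.95  1.62  0.29  1.32 -0.3 ]
```

View pics/w1.png

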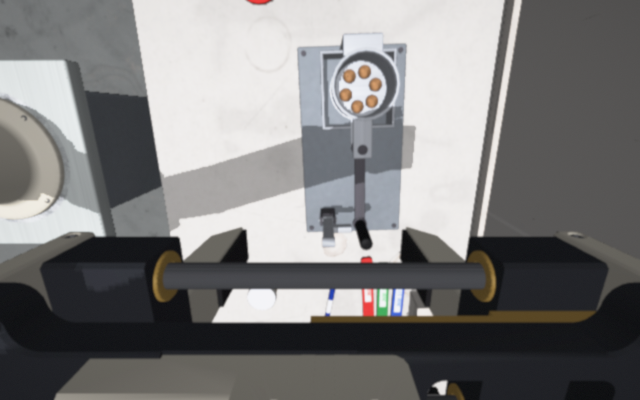

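```bash
python3 - <<'E'
import cv2
t=cv2.imread('pics/w1.png')
cv2.imwrite('pics/w1a.png',cv2.resize(t[25:135,290:420],None,fx=5,fy=5,interpolation=cv2.INTER_CUBIC))
cv2.imwrite('pics/w1b.png',cv2.resize(t[190:260,290:410],None,fx=6,fy=6,interpolation=cv2.INTER_CUBIC))
E
```

```text
(no output)
```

View pics/w1a.png

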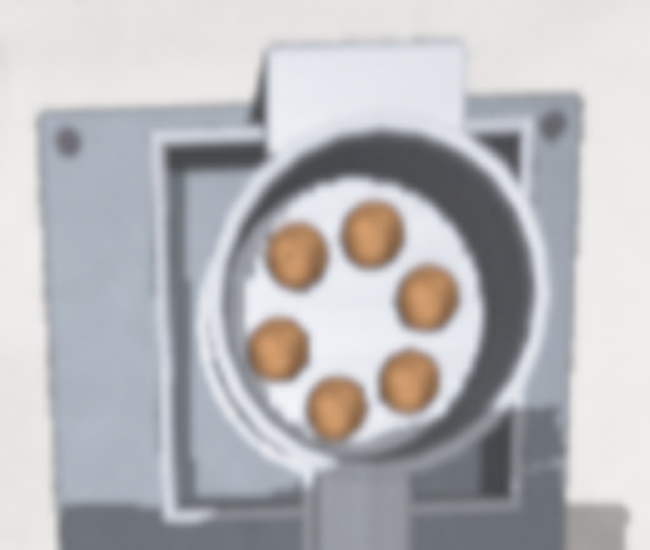

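View pics/w1b.png

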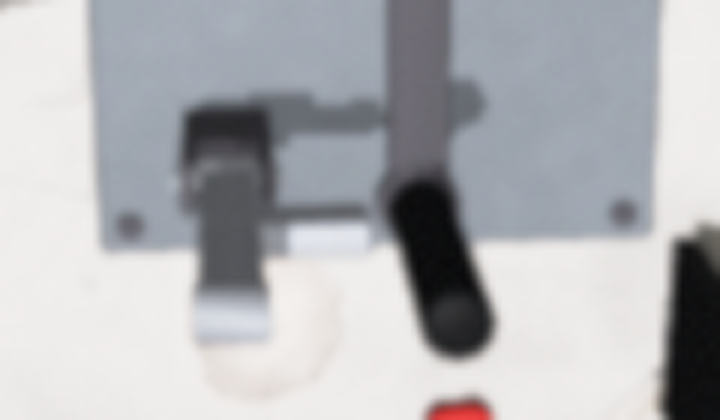

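```bash
python3 - <<'E'
from shot import *
m=mod('w1')
a=lambda u,v:((u+.5)/5-.5+290,(v+.5)/5-.5+25)
b=lambda u,v:((u+.5)/6-.5+290,(v+.5)/6-.5+190)
Pl=lambda uv,z:plane('wrist',uv,z,m).round(1)
print('rim',Pl(a(378,295),130), 'rim x ext',Pl(a(222,295),130),Pl(a(535,295),130),Pl(a(378,128),130),Pl(a(378,462),130))
B=[Pl(a(*c),82) for c in [(297,256),(372,235),(428,298),(409,382),(337,409),(279,350)]]
for q in B: print('ball',q)
print('mean',np.mean(B,0))
bl=Pl(a(580,95),8);fl=Pl(a(40,112),8);br=Pl(b(652,235),8);fr=Pl(b(103,248),8)
print('base corners bl fl br fr',bl,fl,br,fr, np.mean([bl,fl,br,fr],0))
cb=lambda u,v:((u+.5)/7-.5+295,(v+.5)/7-.5+140); cc=lambda u,v:((u+.5)/3.3-.5+180,(v+.5)/3.3-.5+150)
print('grip top',Pl(b(457,322),149),tri([ray('wrist',b(457,322),m),ray('top',cb(648,205)),ray('scene',cc(678,174))]))
print('catch top',Pl(b(231,318),143),tri([ray('wrist',b(231,318),m),ray('scene',cc(641,212))]))
# shaft yaw
print('yaw', np.degrees(np.arctan2(*( (bl+fl-br-fr)[[0,1]]*[-1,1]))), np.degrees(np.arctan2(*((bl+br-fl-fr)[[1,0]]))))
E
```

```text
rim [611.4 108.8 130. ] rim x ext [574.2 109.  130. ] [648.9 108.7 130. ] [610.1 145.  130. ] [612.8  70.4 130. ]
ball [595.9 123.3  82. ]
ball [615.8 128.5  82. ]
ball [631.5 112.7  82. ]
ball [627.2  91.2  82. ]
ball [607.7  84.2  82. ]
ball [591.4  99.6  82. ]
mean [611.58333333 106.58333333  82.        ]
base corners bl fl br fr [687.9 177.8   8. ] [522.  173.7   8. ] [ 697.3 -127.7    8. ] [ 529.9 -131.3    8. ] [609.275  23.125   8.   ]
grip top [616.6 -90.1 149. ] (array([617.26175765, -91.20723767, 146.50687014]), [np.float64(0.23974426396332815), np.float64(0.46365414771820024), np.float64(0.31857547010567366)])
catch top [567.  -91.8 143. ] (array([566.83706668, -94.0125316 , 137.61401808]), [np.float64(0.3225583754336525), np.float64(0.3225583754337198)])
yaw 1.6231806623031233 1.323429461254803
```

carry_out:
  deltas:
    - {"dx": -0.106, "dy": -0.31, "dz": 0.04, "ax": 0, "ay": 0, "az": 0, "jaw": 1}
    - {"dx": -0.106, "dy": -0.31, "dz": 0.04, "ax": 0, "ay": 0, "az": 0, "jaw": 1}
    - {"dx": -0.106, "dy": -0.31, "dz": 0.04, "ax": 0, "ay": 0, "az": 0, "jaw": 1}
    - {"dx": -0.106, "dy": -0.31, "dz": 0.04, "ax": 0, "ay": 0, "az": 0, "jaw": 1}
    - {"dx": -0.106, "dy": -0.31, "dz": 0.04, "ax": 0, "ay": 0, "az": 0, "jaw": 1}
    - {"dx": -0.106, "dy": -0.31, "dz": 0.04, "ax": 0, "ay": 0, "az": 0, "jaw": 1}
    - {"dx": -0.106, "dy": -0.31, "dz": 0.04, "ax": 0, "ay": 0, "az": 0, "jaw": 1}
    - {"dx": -0.106, "dy": -0.31, "dz": 0.04, "ax": 0, "ay": 0, "az": 0, "jaw": 1}
    - {"dx": -0.106, "dy": -0.31, "dz": 0.04, "ax": 0, "ay": 0, "az": 0, "jaw": 1}
    - {"dx": -0.106, "dy": -0.31, "dz": 0.04, "ax": 0, "ay": 0, "az": 0, "jaw": 1}

```text
time: 2.7
eef_pos: [456.4, 308.9, 299.2]
tcp_rot: [0.0, 1.0, -0.002, -0.0]
force: [0.7, -0.3, 0.4]
gripper_width: 92.0
```

```bash
python3 shot.py w2; python3 -c "
import cv2
t=cv2.imread('pics/w2.png');cv2.imwrite('pics/w2a.png',cv2.resize(t[100:240,230:420],None,fx=4,fy=4,interpolation=cv2.INTER_CUBIC))"
```

```text
t 2.7 p [456.4 308.9 299.2] yaw -0.21 tilt [-0.0007 -0.0003] F [ 0.7 -0.3  0.4] w 92.0 q [ 0.15  0.38 -1.02  1.7   0.34  1.25 -0.94]
```

View pics/w2.png

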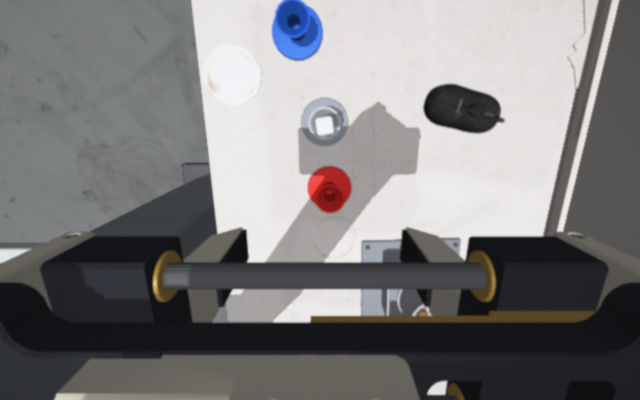

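View pics/w2a.png

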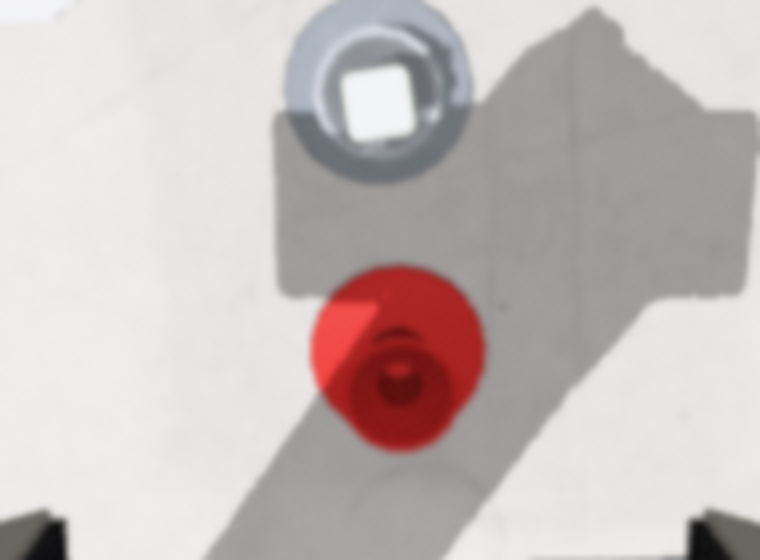

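```bash
python3 - <<'E'
from shot import *
m=mod('w2')
a=lambda u,v:((u+.5)/4-.5+230,(v+.5)/4-.5+100)
im=cv2.imread('pics/w2.png')[100:150,300:350]; 
mask=(im.min(2)>225).astype(np.uint8)
mask=(cv2.connectedComponents(mask)[1]); l=mask[26,24]; c,_=cv2.findContours((mask==l).astype(np.uint8),0,2); print(cv2.contourArea(c[0]),cv2.minAreaRect(c[0]))
cor=[plane('wrist',a(*c),156,m) for c in [(342,76),(405,65),(416,134),(352,144)]]
print(np.round(cor,1)); e=cor[1]-cor[0]; f=cor[0]-cor[3]; print([np.linalg.norm(e[:2]),np.linalg.norm(f[:2])],np.degrees(np.arctan2(e[1],e[0])),np.degrees(np.arctan2(-f[0],f[1])))
ca=lambda u,v:((u+.5)/6-.5+200,(v+.5)/6-.5+150)
cc=lambda u,v:((u+.5)/3.3-.5+180,(v+.5)/3.3-.5+150)
print('top',tri([ray('wrist',a(379,105),m),ray('scene',cc(141,57)),ray('top',ca(252,435))]), np.mean(cor,0))
print('foot',plane('wrist',a(378,91),8,m),'funnel',plane('wrist',a(380,91),68,m))
E
```

```text
209.0 ((23.986488342285156, 25.41891860961914), (15.617903709411621, 15.289106369018555), 80.53767395019531)
[[448.4 379.  156. ]
 [464.3 381.6 156. ]
 [467.1 364.6 156. ]
 [450.7 362.1 156. ]]
[np.float64(16.112739487662036), np.float64(17.00473644964463)] 9.27340203624886 7.921536806598358
top (array([456.59225434, 371.97948498, 151.66498976]), [np.float64(1.148849643520454), np.float64(0.5952864939183619), np.float64(0.6175565433787649)]) [457.62358083 371.80868304 156.        ]
foot [457.61225628 371.4864822    8.        ] funnel [458.20054334 373.01421604  68.        ]
```

carry_out:
  deltas:
    - {"dx": 0.001, "dy": -0.0625, "dz": 0.064, "ax": 0, "ay": 0, "az": -9, "jaw": 1}
    - {"dx": 0.001, "dy": -0.0625, "dz": 0.064, "ax": 0, "ay": 0, "az": -9, "jaw": 1}
    - {"dx": 0.001, "dy": -0.0625, "dz": 0.064, "ax": 0, "ay": 0, "az": -9, "jaw": 1}
    - {"dx": 0.001, "dy": -0.0625, "dz": 0.064, "ax": 0, "ay": 0, "az": -9, "jaw": 1}
    - {"dx": 0.001, "dy": -0.0625, "dz": 0.064, "ax": 0, "ay": 0, "az": -9, "jaw": 1}

```text
time: 3.17
eef_pos: [460.3, 368.2, 235.4]
tcp_rot: [0.001, 0.997, 0.073, -0.0]
force: [0.2, 0.6, 0.2]
gripper_width: 92.0
```

```bash
python3 - <<'E'
from shot import *
shot('w3')
s=env.grab_frame('scene');cv2.imwrite('pics/s3.png',cv2.resize(s[130:240,160:320],None,fx=5,fy=5))
E
```

```text
t 3.17 p [460.3 368.2 235.4] yaw 8.4 tilt [-0.0004 -0.0014] F [0.2 0.6 0.2] w 92.0 q [-0.    0.53 -0.98  1.69  0.47  1.18 -0.96]
```

View pics/w3.png

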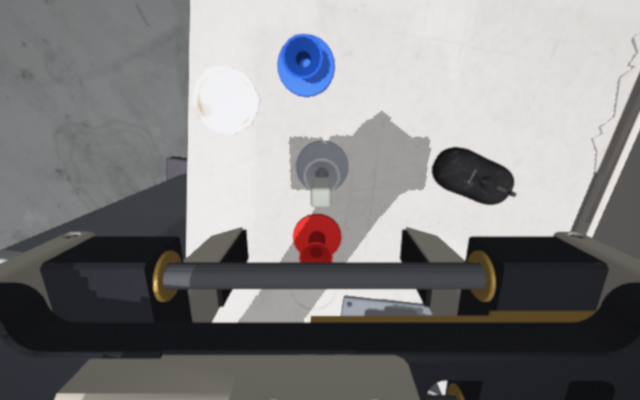

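View pics/s3.png

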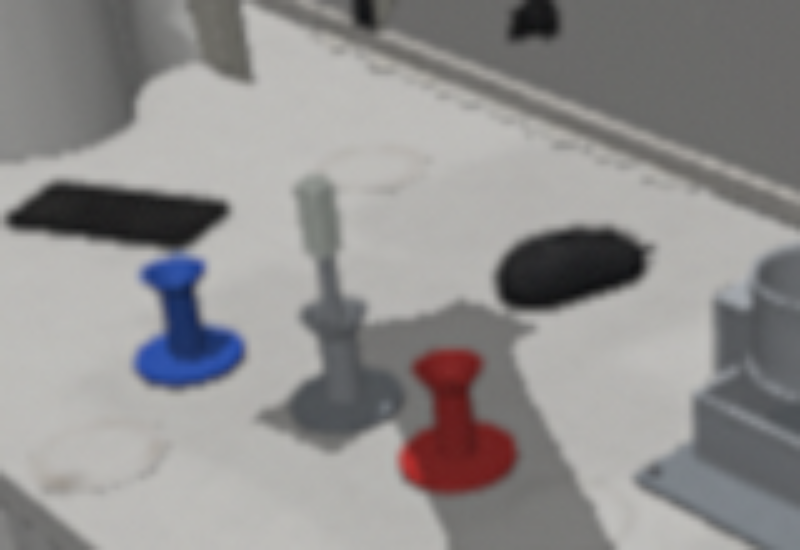

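```bash
python3 - <<'E'
from shot import *
m=mod('w3');print(m[1].round(3))
for p in [(457.3,372,155),(457,371.5,68),(457,371.5,8)]: print(proj('wrist',np.array(p),m).round(1))
print('handle top',plane('wrist',(319.7,188),156,m),'bottom-end top face',)
t=cv2.imread('pics/w3.png');cv2.imwrite('pics/w3a.png',cv2.resize(t[130:230,270:370],None,fx=6,fy=6,interpolation=cv2.INTER_CUBIC))
st()
E
```

```text
[[ 9.89000e-01  1.39000e-01  4.10000e-02  4.49796e+02]
 [ 1.45000e-01 -9.51000e-01 -2.74000e-01  4.41655e+02]
 [ 1.00000e-03  2.77000e-01 -9.61000e-01  3.92990e+02]
 [ 0.00000e+00  0.00000e+00  0.00000e+00  1.00000e+00]]
[320.6 198.5]
[321.  177.6]
[321.4 168.2]
handle top [455.19314062 381.4216898  156.        ] bottom-end top face
t 3.27 p [460.7 368.6 236.8] yaw 8.38 tilt [ 0.0021 -0.0003] F [-0.3  0.   0.4] w 91.8 q [-0.    0.53 -0.98  1.69  0.47  1.18 -0.96]
```

View pics/w3a.png

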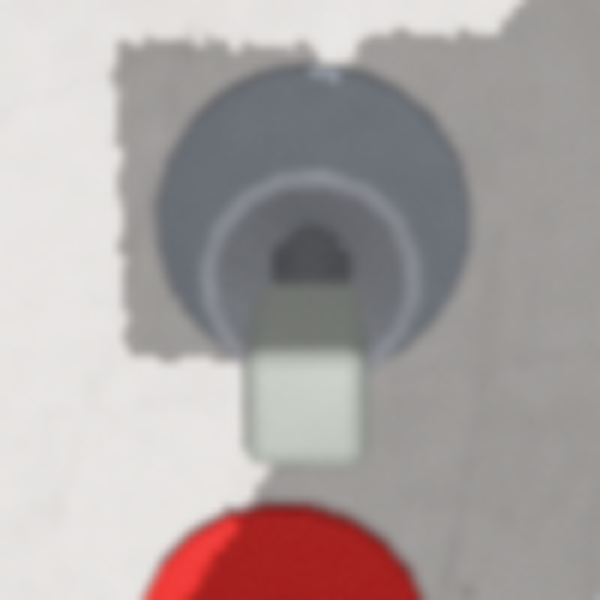

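carry_out:
  deltas:
    - {"dx": -0.003, "dy": -0.004, "dz": 0.03, "ax": 0, "ay": 0, "az": 0, "jaw": 1}
    - {"dx": -0.003, "dy": -0.004, "dz": 0.06, "ax": 0, "ay": 0, "az": 0, "jaw": 1}
    - {"dx": -0.003, "dy": -0.004, "dz": 0.09, "ax": 0, "ay": 0, "az": 0, "jaw": 1}
    - {"dx": -0.003, "dy": -0.004, "dz": 0.12, "ax": 0, "ay": 0, "az": 0, "jaw": 1}
    - {"dx": -0.003, "dy": -0.004, "dz": 0.12, "ax": 0, "ay": 0, "az": 0, "jaw": 1}
    - {"dx": -0.003, "dy": -0.004, "dz": 0.12, "ax": 0, "ay": 0, "az": 0, "jaw": 1}

```text
time: 3.77
eef_pos: [455.8, 372.4, 115.9]
tcp_rot: [0.001, 0.997, 0.074, -0.0]
force: [1.4, 0.2, 0.1]
gripper_width: 92.0
```

```bash
python3 - <<'E'
from shot import *
shot('w4')
E
```

```text
t 3.77 p [455.8 372.4 115.9] yaw 8.49 tilt [-0.0005 -0.0015] F [1.4 0.2 0.1] w 92.0 q [-0.09  0.66 -0.88  1.79  0.61  0.99 -1.07]
```

View pics/w4.png

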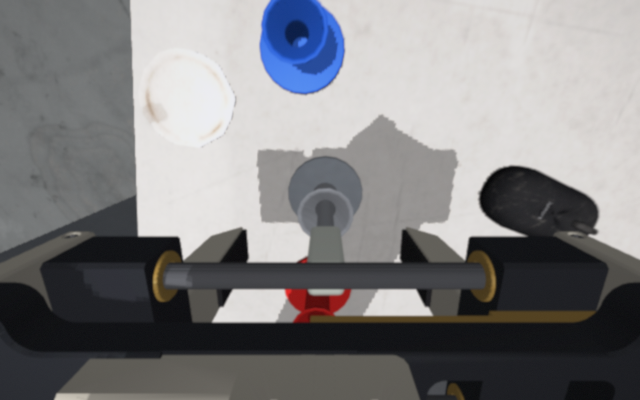

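The handle is centred between the jaws at pixel (326,260), so I close on it.

carry_out:
  deltas:
    - {"dx": 0, "dy": 0, "dz": 0, "ax": 0, "ay": 0, "az": 0, "jaw": -1}
    - {"dx": 0, "dy": 0, "dz": 0, "ax": 0, "ay": 0, "az": 0, "jaw": -1}
    - {"dx": 0, "dy": 0, "dz": 0, "ax": 0, "ay": 0, "az": 0, "jaw": -1}
    - {"dx": 0, "dy": 0, "dz": 0, "ax": 0, "ay": 0, "az": 0, "jaw": -1}
    - {"dx": 0, "dy": 0, "dz": 0, "ax": 0, "ay": 0, "az": 0, "jaw": -1}
    - {"dx": 0, "dy": 0, "dz": 0, "ax": 0, "ay": 0, "az": 0, "jaw": -1}
    - {"dx": 0, "dy": 0, "dz": 0, "ax": 0, "ay": 0, "az": 0, "jaw": -1}
    - {"dx": 0, "dy": 0, "dz": 0, "ax": 0, "ay": 0, "az": 0, "jaw": -1}
  squeeze: 30

```text
time: 4.48
eef_pos: [455.1, 374.1, 115.6]
tcp_rot: [0.0, 0.997, 0.075, -0.0]
force: [0.2, -0.0, 0.1]
gripper_width: 42.7
```

```bash
python3 - <<'E'
from shot import *
shot('w5')
E
```

```text
t 4.48 p [455.1 374.1 115.6] yaw 8.62 tilt [-0.0001 -0.    ] F [ 0.2 -0.   0.1] w 42.7 q [-0.09  0.66 -0.88  1.79  0.61  0.99 -1.07]
```

View pics/w5.png

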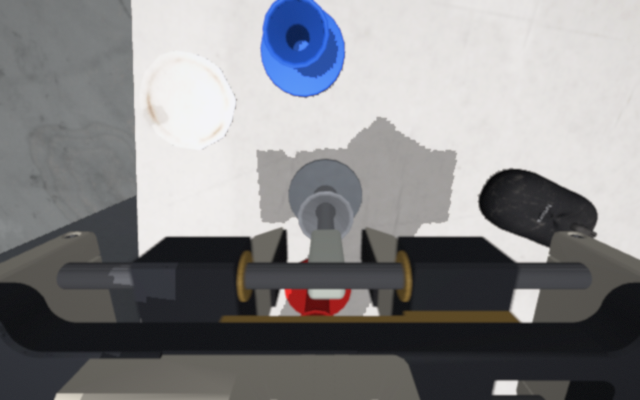

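carry_out:
  deltas:
    - {"dx": 0, "dy": 0, "dz": 0, "ax": 0, "ay": 0, "az": 0, "jaw": -1}
    - {"dx": 0, "dy": 0, "dz": 0, "ax": 0, "ay": 0, "az": 0, "jaw": -1}
    - {"dx": 0, "dy": 0, "dz": 0, "ax": 0, "ay": 0, "az": 0, "jaw": -1}
    - {"dx": 0, "dy": 0, "dz": 0, "ax": 0, "ay": 0, "az": 0, "jaw": -1}
    - {"dx": 0, "dy": 0, "dz": 0, "ax": 0, "ay": 0, "az": 0, "jaw": -1}
    - {"dx": 0, "dy": 0, "dz": 0, "ax": 0, "ay": 0, "az": 0, "jaw": -1}
  squeeze: 30

```text
time: 5.03
eef_pos: [455.1, 374.0, 115.6]
tcp_rot: [-0.0, 0.997, 0.075, -0.0]
force: [0.1, 0.3, -0.6]
gripper_width: 17.9
```

```bash
python3 - <<'E'
from shot import *
shot('w6')
E
```

```text
t 5.03 p [455.1 374.  115.6] yaw 8.61 tilt [-0.0001  0.    ] F [ 0.1  0.3 -0.6] w 17.9 q [-0.09  0.66 -0.88  1.79  0.61  0.99 -1.07]
```

View pics/w6.png

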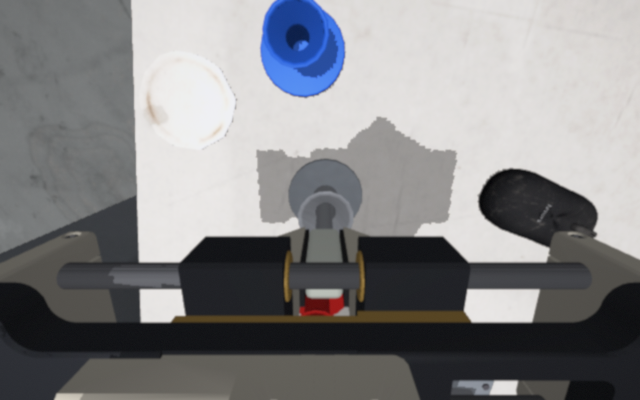

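carry_out:
  deltas:
    - {"dx": 0, "dy": 0, "dz": -0.02, "ax": 0, "ay": 0, "az": 0, "jaw": -1}
    - {"dx": 0, "dy": 0, "dz": -0.05, "ax": 0, "ay": 0, "az": 0, "jaw": -1}
    - {"dx": 0, "dy": 0, "dz": -0.08, "ax": 0, "ay": 0, "az": 0, "jaw": -1}
    - {"dx": 0, "dy": 0, "dz": -0.12, "ax": 0, "ay": 0, "az": 0, "jaw": -1}
    - {"dx": 0, "dy": 0, "dz": -0.16, "ax": 0, "ay": 0, "az": 0, "jaw": -1}
    - {"dx": 0, "dy": 0, "dz": -0.18, "ax": 0, "ay": 0, "az": 0, "jaw": -1}
    - {"dx": 0, "dy": 0, "dz": -0.18, "ax": 0, "ay": 0, "az": 0, "jaw": -1}

```text
time: 5.67
eef_pos: [456.6, 376.7, 301.3]
tcp_rot: [-0.002, 0.997, 0.075, 0.004]
force: [0.6, 0.4, 0.2]
gripper_width: 17.9
```

```bash
python3 - <<'E'
from shot import *
w=shot('w7')
s=env.grab_frame('scene');cv2.imwrite('pics/s7r.png',s);cv2.imwrite('pics/s7.png',cv2.resize(s[90:240,140:300],None,fx=5,fy=4,interpolation=cv2.INTER_CUBIC)) if 0 else cv2.imwrite('pics/s7.png',cv2.resize(s[90:210,150:310],None,fx=5,fy=5,interpolation=cv2.INTER_CUBIC))
p=np.array(env.get_state()['eef_pos'])
m=mod('w7')
print('pred tip wrist',proj('wrist',p-[0,0,103.6-6],m),'pred tip scene',proj('scene',p-[0,0,103.6]),'TCP scene',proj('scene',p))
E
```

```text
t 5.67 p [456.6 376.7 301.3] yaw 8.62 tilt [0.0071 0.0055] F [0.6 0.4 0.2] w 17.9 q [ 0.01  0.47 -1.02  1.61  0.42  1.29 -0.93]
pred tip wrist [320.83066663 199.14064734] pred tip scene [219.85876207 154.01733214] TCP scene [214.49607419 119.15247314]
```

View pics/w7.png

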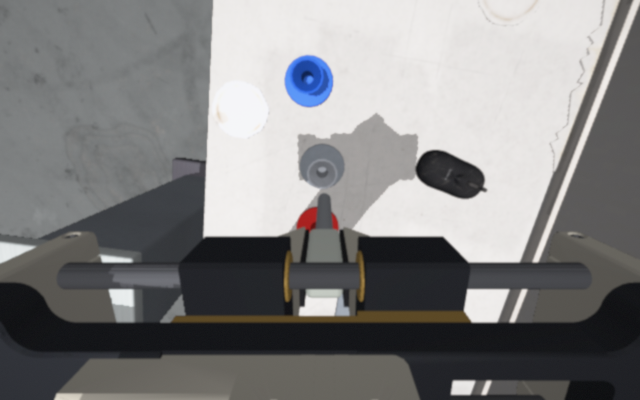

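View pics/s7.png

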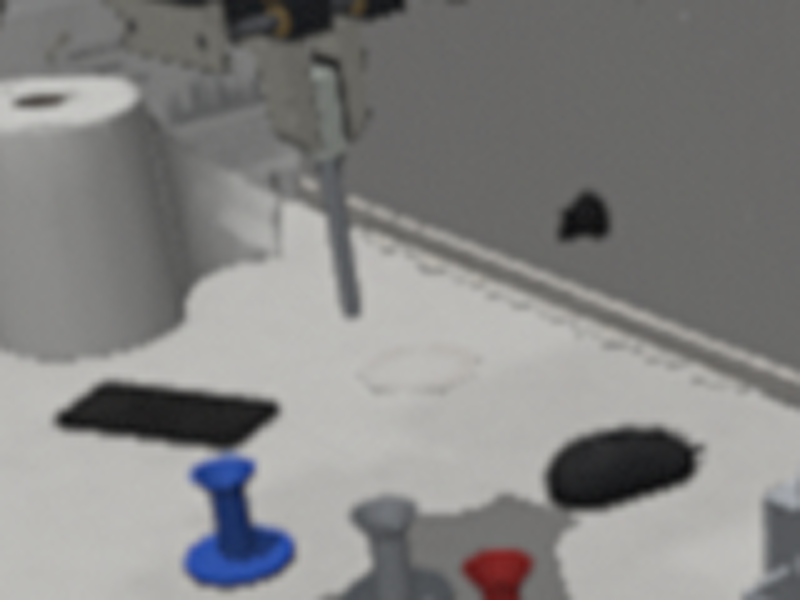

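carry_out:
  deltas:
    - {"dx": 0.1126, "dy": 0.2894, "dz": 0.01, "ax": 0, "ay": 0, "az": 0, "jaw": -1}
    - {"dx": 0.1126, "dy": 0.2894, "dz": 0.01, "ax": 0, "ay": 0, "az": 0, "jaw": -1}
    - {"dx": 0.1126, "dy": 0.2894, "dz": 0.01, "ax": 0, "ay": 0, "az": 0, "jaw": -1}
    - {"dx": 0.1126, "dy": 0.2894, "dz": 0.01, "ax": 0, "ay": 0, "az": 0, "jaw": -1}
    - {"dx": 0.1126, "dy": 0.2894, "dz": 0.01, "ax": 0, "ay": 0, "az": 0, "jaw": -1}
    - {"dx": 0.1126, "dy": 0.2894, "dz": 0.01, "ax": 0, "ay": 0, "az": 0, "jaw": -1}
    - {"dx": 0.1126, "dy": 0.2894, "dz": 0.01, "ax": 0, "ay": 0, "az": 0, "jaw": -1}
    - {"dx": 0.1126, "dy": 0.2894, "dz": 0.01, "ax": 0, "ay": 0, "az": 0, "jaw": -1}
    - {"dx": 0.1126, "dy": 0.2894, "dz": 0.01, "ax": 0, "ay": 0, "az": 0, "jaw": -1}
    - {"dx": 0.1126, "dy": 0.2894, "dz": 0.01, "ax": 0, "ay": 0, "az": 0, "jaw": -1}

```text
time: 6.6
eef_pos: [609.3, 102.5, 282.9]
tcp_rot: [-0.0, 0.997, 0.073, -0.002]
force: [-0.7, 0.3, 0.7]
gripper_width: 17.6
```

```bash
python3 - <<'E'
from shot import *
w=shot('w8')
s=env.grab_frame('scene');cv2.imwrite('pics/s8.png',cv2.resize(s[100:250,280:420],None,fx=4,fy=4,interpolation=cv2.INTER_CUBIC))
st()
p=np.array(env.get_state()['eef_pos']); m=mod('w8')
print('pred tip wrist',proj('wrist',p-[0,0,103.6-6],m),'rim',proj('wrist',np.array([611.2,107.6,130]),m))
E
```

```text
t 6.6 p [609.3 102.5 282.9] yaw 8.41 tilt [-0.0042 -0.0001] F [-0.7  0.3  0.7] w 17.6 q [ 0.46  0.53 -0.97  1.56  0.45  1.29 -0.41]
t 6.7 p [608.4 106.1 284.3] yaw 8.73 tilt [-0.0025  0.0008] F [ 0.   0.4 -0.7] w 17.9 q [ 0.46  0.53 -0.97  1.56  0.45  1.29 -0.41]
pred tip wrist [323.38724476 194.40171389] rim [326.30801967 179.8050054 ]
```

View pics/w8.png

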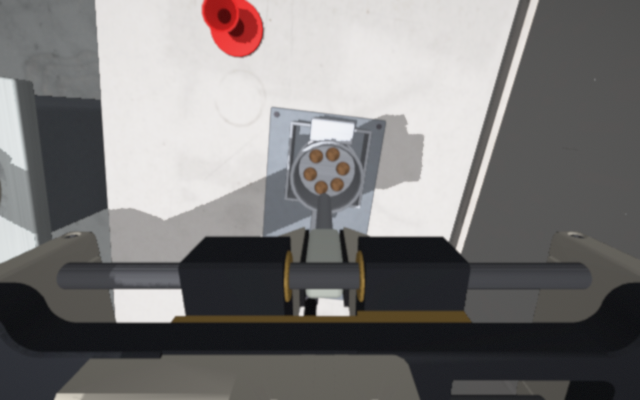

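View pics/s8.png

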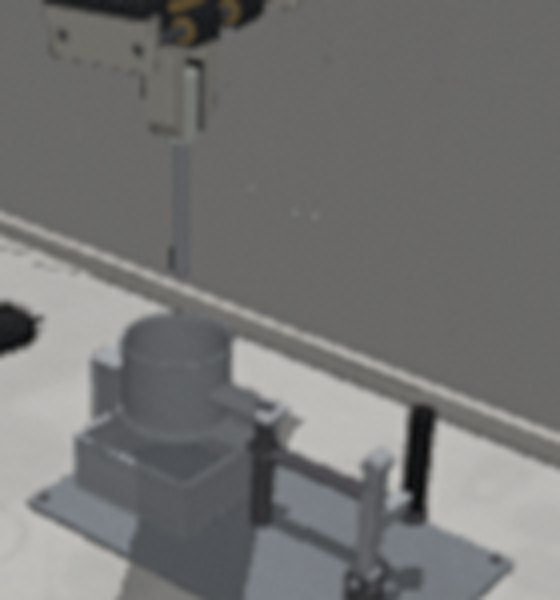

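carry_out:
  deltas:
    - {"dx": 0, "dy": 0, "dz": 0, "ax": 0, "ay": 0, "az": 0, "jaw": -1}
    - {"dx": 0, "dy": 0, "dz": 0, "ax": 0, "ay": 0, "az": 0, "jaw": -1}
    - {"dx": 0, "dy": 0, "dz": 0, "ax": 0, "ay": 0, "az": 0, "jaw": -1}

```text
time: 6.95
eef_pos: [609.2, 106.2, 285.7]
tcp_rot: [0.0, 0.997, 0.076, 0.0]
force: [-0.0, -0.7, 0.2]
gripper_width: 17.9
```

```bash
python3 - <<'E'
from shot import *
w=shot('w9')
t=env.grab_frame('top');cv2.imwrite('pics/t9.png',t)
st()
p=np.array(env.get_state()['eef_pos']); m=mod('w9')
print('pred tip wrist',proj('wrist',p-[0,0,103.6-6],m))
cv2.imwrite('pics/w9a.png',cv2.resize(w[130:240,260:390],None,fx=5,fy=5,interpolation=cv2.INTER_CUBIC))
E
```

```text
t 6.95 p [609.2 106.2 285.7] yaw 8.75 tilt [ 0.0002 -0.    ] F [-0.  -0.7  0.2] w 17.9 q [ 0.46  0.53 -0.97  1.55  0.45  1.29 -0.41]
t 7.05 p [609.5 105.6 285.8] yaw 8.69 tilt [ 0.0003 -0.0002] F [-0.6  0.2 -0.5] w 18.0 q [ 0.46  0.53 -0.97  1.55  0.45  1.29 -0.41]
pred tip wrist [323.50813457 198.48328365]
```

View pics/w9a.png

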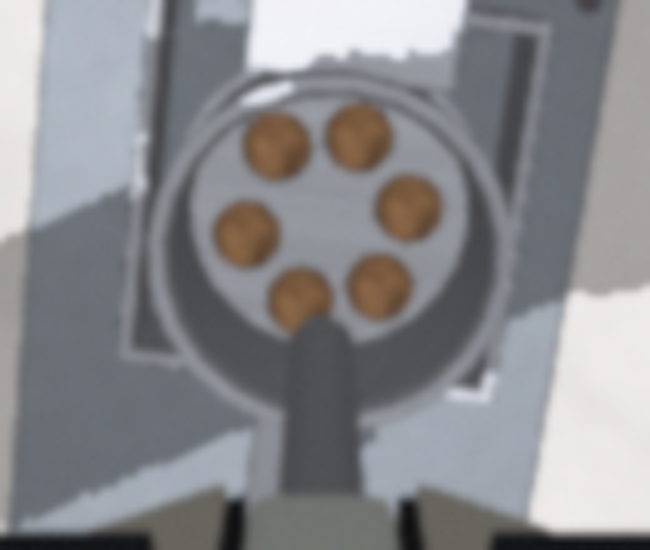

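```bash
python3 - <<'E'
from shot import *
m=mod('w9'); a=lambda u,v:((u+.5)/5-.5+260,(v+.5)/5-.5+130)
for c in [(332,249),(165,249),(500,249),(332,88),(332,412)]: print(plane('wrist',a(*c),130,m).round(1))
B=[plane('wrist',a(*c),81,m).round(1) for c in [(277,148),(359,138),(408,208),(380,287),(301,300),(246,235)]]
print(B,np.mean(B,0))
print('screws',plane('wrist',a(590,-2),8,m))
E
```

```text
[611.5 111.1 130. ]
[574.7 105.5 130. ]
[648.6 116.7 130. ]
[606.1 146.2 130. ]
[617.4  73.1 130. ]
[array([595.9, 124.1,  81. ]), array([615.9, 129.7,  81. ]), array([631.2, 113.9,  81. ]), array([627.5,  92.3,  81. ]), array([607.7,  85.7,  81. ]), array([591.2, 100.7,  81. ])] [611.56666667 107.73333333  81.        ]
screws [680.41482781 170.82875645   8.        ]
```

carry_out:
  deltas:
    - {"dx": 0.0023, "dy": -0.0021, "dz": 0.02, "ax": 0, "ay": 0, "az": 0, "jaw": -1}
    - {"dx": 0.0023, "dy": -0.0021, "dz": 0.04, "ax": 0, "ay": 0, "az": 0, "jaw": -1}
    - {"dx": 0.0023, "dy": -0.0021, "dz": 0.06, "ax": 0, "ay": 0, "az": 0, "jaw": -1}
    - {"dx": 0.0023, "dy": -0.0021, "dz": 0.08, "ax": 0, "ay": 0, "az": 0, "jaw": -1}
    - {"dx": 0.0023, "dy": -0.0021, "dz": 0.095, "ax": 0, "ay": 0, "az": 0, "jaw": -1}
    - {"dx": 0.0023, "dy": -0.0021, "dz": 0.105, "ax": 0, "ay": 0, "az": 0, "jaw": -1}
    - {"dx": 0.0023, "dy": -0.0021, "dz": 0.105, "ax": 0, "ay": 0, "az": 0, "jaw": -1}
    - {"dx": 0.0023, "dy": -0.0021, "dz": 0.105, "ax": 0, "ay": 0, "az": 0, "jaw": -1}

```text
time: 7.72
eef_pos: [611.8, 107.4, 180.7]
tcp_rot: [-0.0, 0.997, 0.075, -0.0]
force: [-0.3, -0.3, 0.7]
gripper_width: 17.7
```

```bash
python3 - <<'E'
from shot import *
w=shot('w10')
t=env.grab_frame('top');cv2.imwrite('pics/t10.png',cv2.resize(t[140:220,295:405],None,fx=5,fy=5))
st()
cv2.imwrite('pics/w10a.png',cv2.resize(w[80:240,230:420],None,fx=4,fy=4,interpolation=cv2.INTER_CUBIC))
E
```

```text
t 7.72 p [611.8 107.4 180.7] yaw 8.62 tilt [-0.0003  0.0002] F [-0.3 -0.3  0.7] w 17.7 q [ 0.42  0.63 -0.9   1.66  0.54  1.12 -0.49]
t 7.82 p [612.6 107.7 181.9] yaw 8.62 tilt [0.0019 0.0006] F [-0.3  0.2 -1.1] w 17.9 q [ 0.42  0.63 -0.9   1.66  0.54  1.12 -0.49]
```

View pics/w10a.png

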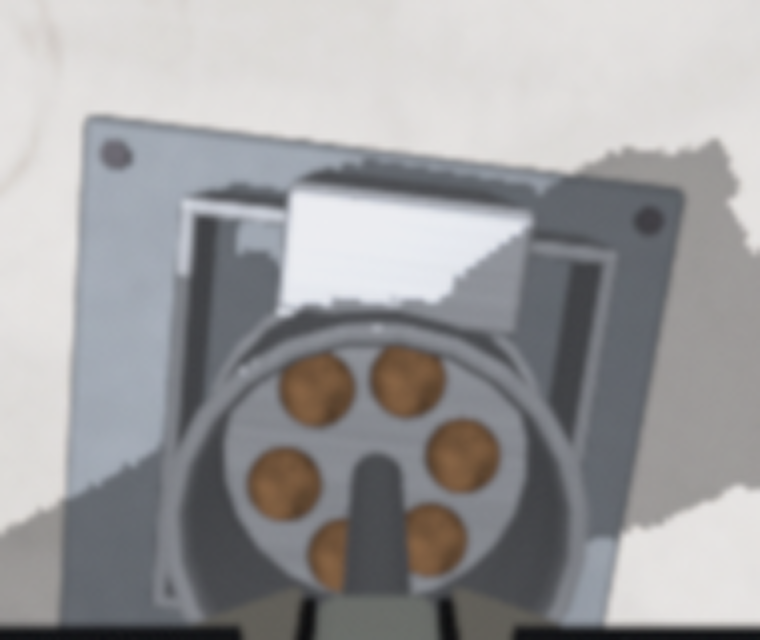

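View pics/t10.png

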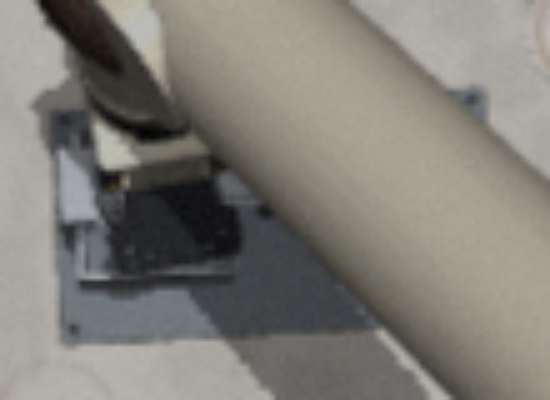

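carry_out:
  deltas:
    - {"dx": 0.0077, "dy": -0.0064, "dz": 0.002, "ax": 0, "ay": 0, "az": 0, "jaw": -1}
    - {"dx": 0.0138, "dy": -0.0116, "dz": 0.002, "ax": 0, "ay": 0, "az": 0, "jaw": -1}
    - {"dx": 0.0184, "dy": -0.0154, "dz": 0.002, "ax": 0, "ay": 0, "az": 0, "jaw": -1}
    - {"dx": 0.0235, "dy": -0.0086, "dz": 0.002, "ax": 0, "ay": 0, "az": 0, "jaw": -1}
    - {"dx": 0.025, "dy": 0, "dz": 0.002, "ax": 0, "ay": 0, "az": 0, "jaw": -1}
    - {"dx": 0.0235, "dy": 0.0086, "dz": 0.002, "ax": 0, "ay": 0, "az": 0, "jaw": -1}
    - {"dx": 0.0192, "dy": 0.0161, "dz": 0.002, "ax": 0, "ay": 0, "az": 0, "jaw": -1}
    - {"dx": 0.0125, "dy": 0.0217, "dz": 0.002, "ax": 0, "ay": 0, "az": 0, "jaw": -1}
    - {"dx": 0.0043, "dy": 0.0246, "dz": 0.002, "ax": 0, "ay": 0, "az": 0, "jaw": -1}
    - {"dx": -0.0043, "dy": 0.0246, "dz": 0.002, "ax": 0, "ay": 0, "az": 0, "jaw": -1}

```text
time: 8.65
eef_pos: [611.6, 82.9, 179.1]
tcp_rot: [-0.0, 0.997, 0.075, 0.001]
force: [3.0, 3.0, -0.8]
gripper_width: 17.9
```

```bash
python3 - <<'E'
from shot import *
w=shot('w11')
st()
cv2.imwrite('pics/w11a.png',cv2.resize(w[80:240,230:420],None,fx=4,fy=4,interpolation=cv2.INTER_CUBIC))
E
```

```text
t 8.65 p [611.6  82.9 179.1] yaw 8.63 tilt [0.0018 0.001 ] F [ 3.   3.  -0.8] w 17.9 q [ 0.46  0.63 -0.91  1.67  0.54  1.11 -0.45]
t 8.7 p [610.5  82.9 179.3] yaw 8.66 tilt [0.0019 0.0004] F [-0.5  2.6 -0.7] w 17.7 q [ 0.46  0.62 -0.91  1.68  0.54  1.11 -0.45]
```

View pics/w11a.png

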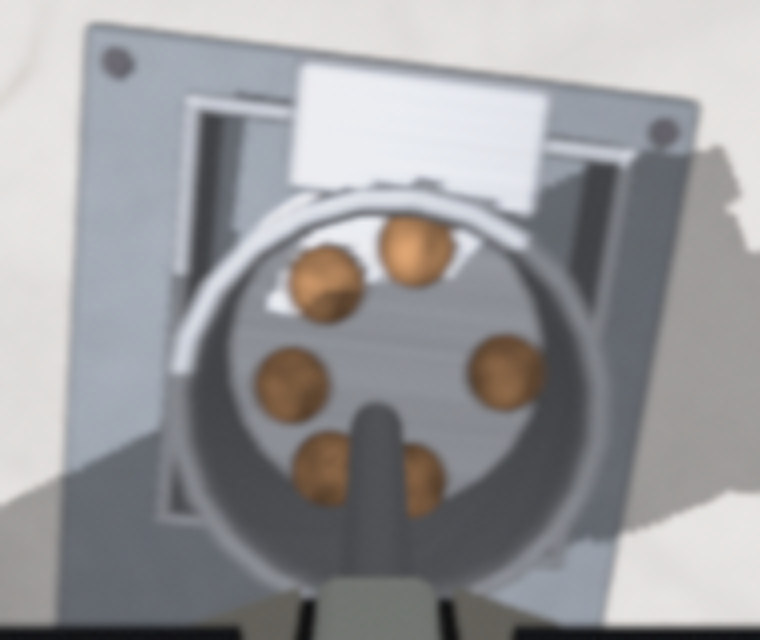

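carry_out:
  deltas:
    - {"dx": -0.0087, "dy": -0.0021, "dz": 0, "ax": 0, "ay": 0, "az": 0, "jaw": -1}
    - {"dx": -0.0156, "dy": -0.0079, "dz": 0, "ax": 0, "ay": 0, "az": 0, "jaw": -1}
    - {"dx": -0.0201, "dy": -0.0157, "dz": 0, "ax": 0, "ay": 0, "az": 0, "jaw": -1}
    - {"dx": -0.0217, "dy": -0.0246, "dz": 0, "ax": 0, "ay": 0, "az": 0, "jaw": -1}
    - {"dx": -0.0201, "dy": -0.0335, "dz": 0, "ax": 0, "ay": 0, "az": 0, "jaw": -1}
    - {"dx": -0.0156, "dy": -0.0413, "dz": 0, "ax": 0, "ay": 0, "az": 0, "jaw": -1}
    - {"dx": -0.0087, "dy": -0.0471, "dz": 0, "ax": 0, "ay": 0, "az": 0, "jaw": -1}
    - {"dx": -0.0002, "dy": -0.0502, "dz": 0, "ax": 0, "ay": 0, "az": 0, "jaw": -1}
    - {"dx": 0.0088, "dy": -0.0502, "dz": 0, "ax": 0, "ay": 0, "az": 0, "jaw": -1}
    - {"dx": 0.0173, "dy": -0.0471, "dz": 0, "ax": 0, "ay": 0, "az": 0, "jaw": -1}
  squeeze: 40

```text
time: 9.53
eef_pos: [620.3, 128.6, 178.3]
tcp_rot: [0.003, 0.997, 0.075, -0.002]
force: [-2.8, -5.6, 1.5]
gripper_width: 17.7
```

```bash
python3 - <<'E'
from shot import *
w=shot('w12')
st()
cv2.imwrite('pics/w12a.png',cv2.resize(w[80:240,230:420],None,fx=4,fy=4,interpolation=cv2.INTER_CUBIC))
E
```

```text
t 9.53 p [620.3 128.6 178.3] yaw 8.59 tilt [-0.0031 -0.006 ] F [-2.8 -5.6  1.5] w 17.7 q [ 0.36  0.65 -0.89  1.62  0.55  1.14 -0.52]
t 9.58 p [622.5 127.5 178.1] yaw 8.47 tilt [-0.0012 -0.0055] F [ 1.2 -4.8  0.5] w 17.8 q [ 0.36  0.66 -0.89  1.62  0.56  1.14 -0.52]
```

View pics/w12a.png

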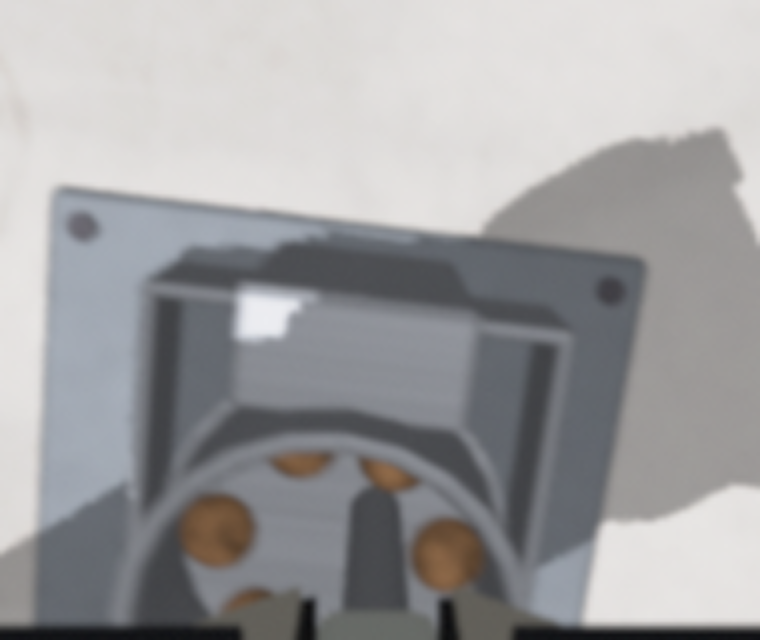

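carry_out:
  deltas:
    - {"dx": 0.0069, "dy": 0.0058, "dz": 0, "ax": 0, "ay": 0, "az": 0, "jaw": -1}
    - {"dx": 0.0114, "dy": 0.0136, "dz": 0, "ax": 0, "ay": 0, "az": 0, "jaw": -1}
    - {"dx": 0.013, "dy": 0.0225, "dz": 0, "ax": 0, "ay": 0, "az": 0, "jaw": -1}
    - {"dx": 0.0114, "dy": 0.0314, "dz": 0, "ax": 0, "ay": 0, "az": 0, "jaw": -1}
    - {"dx": 0.0069, "dy": 0.0392, "dz": 0, "ax": 0, "ay": 0, "az": 0, "jaw": -1}
    - {"dx": 0, "dy": 0.045, "dz": 0, "ax": 0, "ay": 0, "az": 0, "jaw": -1}
    - {"dx": -0.0085, "dy": 0.0481, "dz": 0, "ax": 0, "ay": 0, "az": 0, "jaw": -1}
    - {"dx": -0.0175, "dy": 0.0481, "dz": 0, "ax": 0, "ay": 0, "az": 0, "jaw": -1}
    - {"dx": -0.026, "dy": 0.045, "dz": 0, "ax": 0, "ay": 0, "az": 0, "jaw": -1}
    - {"dx": -0.0329, "dy": 0.0392, "dz": 0, "ax": 0, "ay": 0, "az": 0, "jaw": -1}

```text
time: 10.42
eef_pos: [596.9, 89.1, 180.1]
tcp_rot: [-0.001, 0.997, 0.075, 0.004]
force: [11.3, 0.9, 0.8]
gripper_width: 17.7
```

```bash
python3 - <<'E'
from shot import *
w=shot('w13')
st()
cv2.imwrite('pics/w13a.png',cv2.resize(w[80:240,230:420],None,fx=4,fy=4,interpolation=cv2.INTER_CUBIC))
E
```

```text
t 10.42 p [596.9  89.1 180.1] yaw 8.58 tilt [0.0072 0.003 ] F [11.3  0.9  0.8] w 17.7 q [ 0.47  0.6  -0.92  1.71  0.53  1.09 -0.46]
t 10.47 p [596.9  90.  180.9] yaw 8.71 tilt [0.0095 0.0019] F [ 6.6 -1.1  0.8] w 17.9 q [ 0.47  0.6  -0.92  1.71  0.53  1.09 -0.46]
```

View pics/w13a.png

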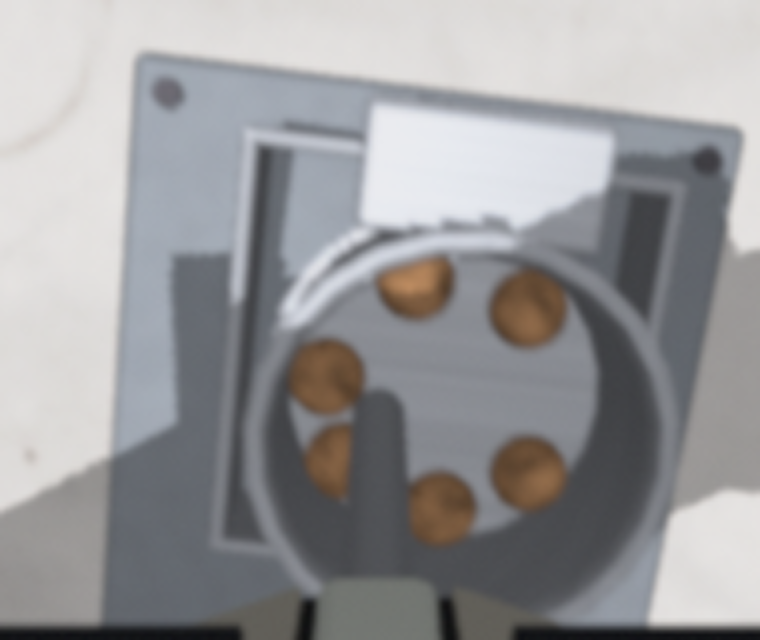

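```bash
python3 - <<'E'
from shot import *
m=mod('w13'); a=lambda u,v:((u+.5)/4-.5+230,(v+.5)/4-.5+80)
C=np.array([611.6,108])
def pr(L,nm):
  m=mod(nm)
  for c in L:
    p=plane('wrist',a(*c),80,m)[:2]-C; print(nm,p.round(1),'r',np.hypot(*p).round(1),'ang',np.degrees(np.arctan2(p[1],p[0])).round(0))
pr([(317,390),(408,380),(463,456),(434,540),(330,555),(284,484)],'w10')
pr([(326,285),(416,250),(506,372),(415,482),(328,468),(292,385)],'w11')
pr([(418,282),(529,309),(529,473),(440,509),(340,462),(327,376)],'w13')
E
```

```text
w10 [-15.7  16.1] r 22.5 ang 134.0
w10 [ 4.5 21.5] r 22.0 ang 78.0
w10 [20.   5.6] r 20.8 ang 16.0
w10 [ 16.7 -15.9] r 23.0 ang -44.0
w10 [ -7.3 -23.3] r 24.4 ang -107.0
w10 [-20.4  -7.4] r 21.7 ang -160.0
w11 [-17.   15.9] r 23.2 ang 137.0
w11 [ 1.6 26.4] r 26.5 ang 87.0
w11 [26.1  2.5] r 26.2 ang 5.0
w11 [  9.8 -26.3] r 28.0 ang -70.0
w11 [-10.7 -25.9] r 28.0 ang -112.0
w11 [-21.5  -7.7] r 22.8 ang -160.0
w13 [-10.9  25.8] r 28.0 ang 113.0
w13 [14.7 23.5] r 27.7 ang 58.0
w13 [ 21.7 -14.2] r 26.0 ang -33.0
w13 [  2.6 -25.9] r 26.1 ang -84.0
w13 [-22.3 -18. ] r 28.7 ang -141.0
w13 [-28.1   1.7] r 28.1 ang 176.0
```

The balls did move, but the rod is swinging about the jaw axis: its tip row varied between (377,390) and (377,490). I go to the centre, lift a little, squeeze harder, and measure the lean.

carry_out:
  deltas:
    - {"dx": 0.01, "dy": -0.0085, "dz": -0.005, "ax": 0, "ay": 0, "az": 0, "jaw": -1}
    - {"dx": 0.0199, "dy": -0.0167, "dz": -0.015, "ax": 0, "ay": 0, "az": 0, "jaw": -1}
    - {"dx": 0.0199, "dy": -0.0167, "dz": -0.03, "ax": 0, "ay": 0, "az": 0, "jaw": -1}
    - {"dx": 0.0199, "dy": -0.0167, "dz": -0.03, "ax": 0, "ay": 0, "az": 0, "jaw": -1}
    - {"dx": 0.0199, "dy": -0.0167, "dz": -0.03, "ax": 0, "ay": 0, "az": 0, "jaw": -1}
  squeeze: 60

```text
time: 10.88
eef_pos: [611.9, 107.3, 209.7]
tcp_rot: [0.0, 0.997, 0.075, 0.001]
force: [0.7, 0.2, -0.4]
gripper_width: 17.6
```

```bash
python3 - <<'E'
from shot import *
w=shot('w14')
s=env.grab_frame('scene');cv2.imwrite('pics/s14.png',cv2.resize(s[100:220,270:370],None,fx=5,fy=5,interpolation=cv2.INTER_CUBIC))
p,_=st()
m=mod('w14')
print('pred tip',proj('wrist',p-[0,0,97.6],m),'pred scene',proj('scene',p-[0,0,103.6]),proj('scene',p-[0,0,19.]))
cv2.imwrite('pics/w14a.png',cv2.resize(w[80:240,230:420],None,fx=4,fy=4,interpolation=cv2.INTER_CUBIC))
E
```

```text
t 10.88 p [611.9 107.3 209.7] yaw 8.63 tilt [ 0.0019 -0.0006] F [ 0.7  0.2 -0.4] w 17.6 q [ 0.43  0.6  -0.92  1.63  0.51  1.17 -0.47]
t 10.98 p [611.2 106.3 208.2] yaw 8.58 tilt [-0.0005 -0.0012] F [-0.5 -0.5 -1. ] w 17.9 q [ 0.43  0.6  -0.92  1.64  0.52  1.17 -0.47]
pred tip [322.18584055 198.17739621] pred scene [324.35026939 191.65251936] [324.52776979 164.64545724]
```

View pics/w14a.png

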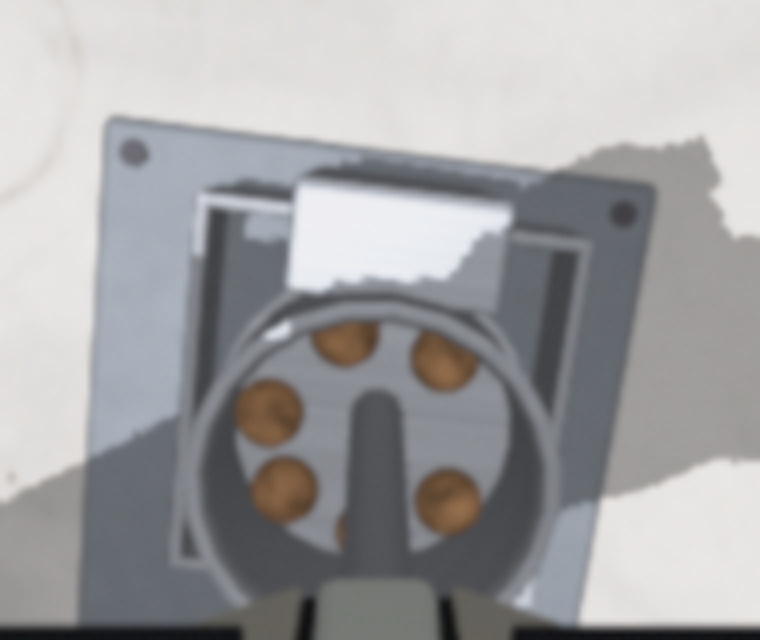

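View pics/s14.png

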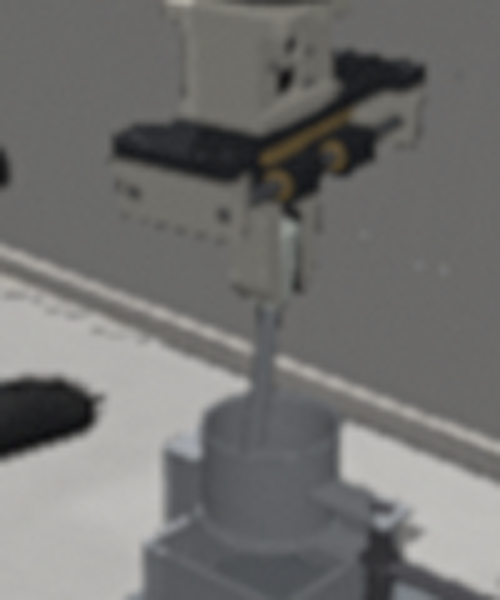

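carry_out:
  deltas:
    - {"dx": 0, "dy": -0.01, "dz": 0, "ax": 0, "ay": 0, "az": 0, "jaw": -1}
    - {"dx": 0, "dy": -0.018, "dz": 0, "ax": 0, "ay": 0, "az": 0, "jaw": -1}
    - {"dx": 0, "dy": -0.022, "dz": 0, "ax": 0, "ay": 0, "az": 0, "jaw": -1}
    - {"dx": 0, "dy": -0.026, "dz": 0, "ax": 0, "ay": 0, "az": 0, "jaw": -1}
    - {"dx": 0, "dy": -0.03, "dz": 0, "ax": 0, "ay": 0, "az": 0, "jaw": -1}
    - {"dx": 0, "dy": -0.032, "dz": 0, "ax": 0, "ay": 0, "az": 0, "jaw": -1}
    - {"dx": 0, "dy": -0.032, "dz": 0, "ax": 0, "ay": 0, "az": 0, "jaw": -1}
  squeeze: 20

```text
time: 11.57
eef_pos: [606.7, 139.2, 208.6]
tcp_rot: [0.0, 0.997, 0.075, -0.0]
force: [-1.1, -2.6, 0.9]
gripper_width: 17.8
```

carry_out:
  deltas:
    - {"dx": 0, "dy": 0.01, "dz": 0, "ax": 0, "ay": 0, "az": 0, "jaw": -1}
    - {"dx": 0, "dy": 0.032, "dz": 0, "ax": 0, "ay": 0, "az": 0, "jaw": -1}
    - {"dx": 0, "dy": 0.032, "dz": 0, "ax": 0, "ay": 0, "az": 0, "jaw": -1}
    - {"dx": 0, "dy": 0.032, "dz": 0, "ax": 0, "ay": 0, "az": 0, "jaw": -1}
  squeeze: 60

```text
time: 11.9
eef_pos: [612.3, 105.4, 208.2]
tcp_rot: [-0.0, 0.997, 0.073, -0.0]
force: [0.5, 0.4, -1.0]
gripper_width: 17.9
```

```bash
cat > look.py <<'E'
import sys
from shot import *
n=sys.argv[1]
w=shot(n); p,_=st(); m=mod(n)
q=proj('wrist',p-[0,0,97.6],m)
print('pred tip',q,'in crop',(q-[230,80])*4)
cv2.imwrite(f'pics/{n}a.png',cv2.resize(w[80:240,230:420],None,fx=4,fy=4,interpolation=cv2.INTER_CUBIC))
E
python3 look.py w15
```

```text
t 11.9 p [612.3 105.4 208.2] yaw 8.42 tilt [-0.0002  0.0005] F [ 0.5  0.4 -1. ] w 17.9 q [ 0.43  0.6  -0.92  1.63  0.51  1.17 -0.47]
t 11.95 p [612.  106.9 208.4] yaw 8.52 tilt [-0.0001  0.0014] F [-0.8 -0.5 -1.2] w 17.7 q [ 0.43  0.6  -0.92  1.63  0.51  1.17 -0.47]
pred tip [323.16801985 196.31753773] in crop [372.67207941 465.27015092]
```

View pics/w15a.png

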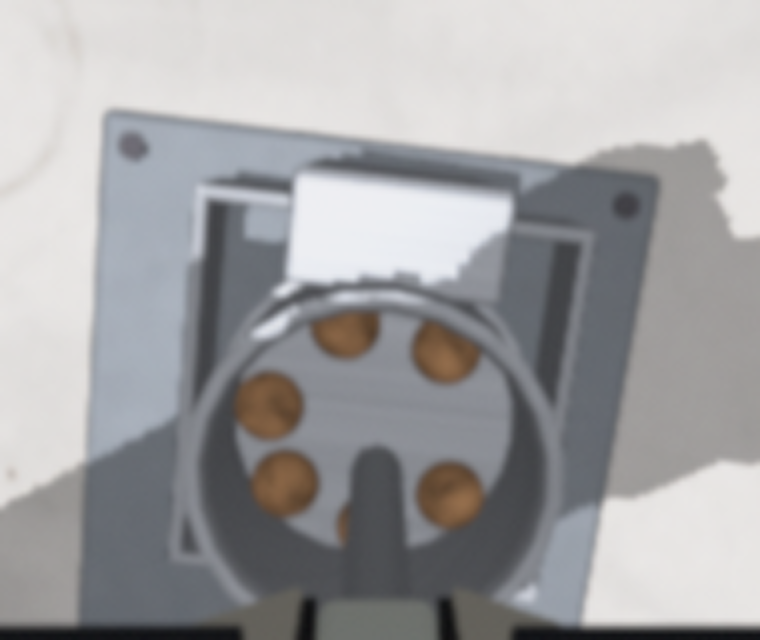

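Rod is straight again (tip at crop (377,474), predicted (373,465)). Next I turn the tool so the jaw axis lies along the push direction, where the grip is stiff.

carry_out:
  deltas:
    - {"dx": 0, "dy": 0, "dz": 0, "ax": 0, "ay": 0, "az": 7, "jaw": -1}
    - {"dx": 0, "dy": 0, "dz": 0, "ax": 0, "ay": 0, "az": 14, "jaw": -1}
    - {"dx": 0, "dy": 0, "dz": 0, "ax": 0, "ay": 0, "az": 21, "jaw": -1}
    - {"dx": 0, "dy": 0, "dz": 0, "ax": 0, "ay": 0, "az": 28, "jaw": -1}
    - {"dx": 0, "dy": 0, "dz": 0, "ax": 0, "ay": 0, "az": 35, "jaw": -1}
    - {"dx": 0, "dy": 0, "dz": 0, "ax": 0, "ay": 0, "az": 42, "jaw": -1}
    - {"dx": 0, "dy": 0, "dz": 0, "ax": 0, "ay": 0, "az": 49, "jaw": -1}
    - {"dx": 0, "dy": 0, "dz": 0, "ax": 0, "ay": 0, "az": 56, "jaw": -1}
    - {"dx": 0, "dy": 0, "dz": 0, "ax": 0, "ay": 0, "az": 63, "jaw": -1}
    - {"dx": 0, "dy": 0, "dz": 0, "ax": 0, "ay": 0, "az": 70, "jaw": -1}

```text
time: 12.78
eef_pos: [611.5, 109.0, 208.7]
tcp_rot: [-0.001, 0.859, -0.512, -0.0]
force: [-0.6, -0.6, 0.2]
gripper_width: 17.7
```

carry_out:
  deltas:
    - {"dx": 0, "dy": 0, "dz": 0, "ax": 0, "ay": 0, "az": 7, "jaw": -1}
    - {"dx": 0, "dy": 0, "dz": 0, "ax": 0, "ay": 0, "az": 13.5, "jaw": -1}
    - {"dx": 0, "dy": 0, "dz": 0, "ax": 0, "ay": 0, "az": 13.5, "jaw": -1}
    - {"dx": 0, "dy": 0, "dz": 0, "ax": 0, "ay": 0, "az": 13.5, "jaw": -1}

```text
time: 13.12
eef_pos: [611.6, 108.5, 208.7]
tcp_rot: [-0.0, 0.795, -0.606, -0.0]
force: [0.5, 0.2, -0.1]
gripper_width: 17.7
```

```bash
python3 look.py w16
```

```text
t 13.12 p [611.6 108.5 208.7] yaw -74.6 tilt [0.0003 0.0008] F [ 0.5  0.2 -0.1] w 17.7 q [ 0.23  0.5  -0.61  1.64  0.31  1.1  -1.77]
t 13.17 p [611.6 108.3 208.6] yaw -74.61 tilt [0.0002 0.0007] F [-0.8  0.1  0.2] w 17.9 q [ 0.23  0.5  -0.61  1.64  0.31  1.1  -1.77]
pred tip [323.73265834 198.83007565] in crop [374.93063335 475.32030261]
```

View pics/w16a.png

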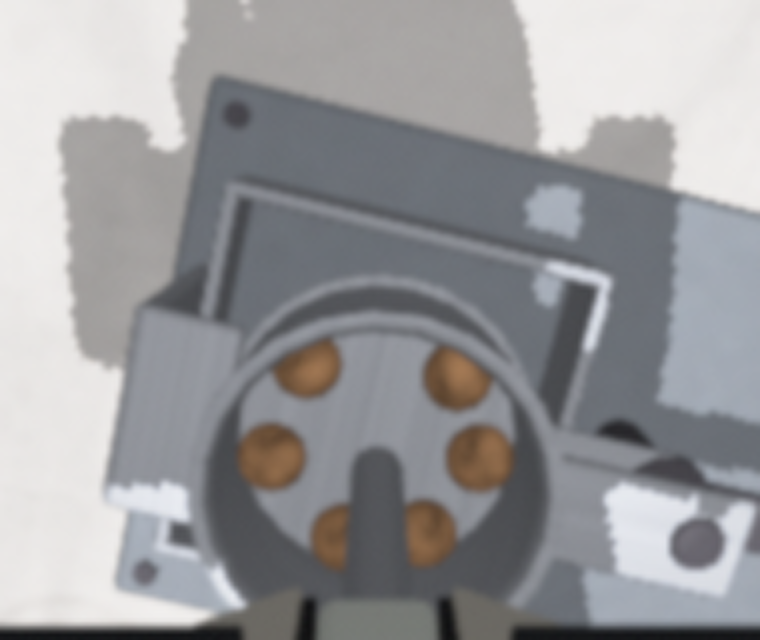

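carry_out:
  deltas:
    - {"dx": 0, "dy": 0, "dz": 0.015, "ax": 0, "ay": 0, "az": 0, "jaw": -1}
    - {"dx": 0, "dy": -0.004, "dz": 0.031, "ax": 0, "ay": 0, "az": 0, "jaw": -1}
    - {"dx": 0, "dy": -0.014, "dz": 0.031, "ax": 0, "ay": 0, "az": 0, "jaw": -1}
    - {"dx": 0, "dy": -0.024, "dz": 0.031, "ax": 0, "ay": 0, "az": 0, "jaw": -1}
    - {"dx": 0, "dy": -0.026, "dz": 0.031, "ax": 0, "ay": 0, "az": 0, "jaw": -1}
    - {"dx": -0.0045, "dy": -0.0256, "dz": 0.031, "ax": 0, "ay": 0, "az": -7, "jaw": -1}
    - {"dx": -0.0089, "dy": -0.0244, "dz": 0.031, "ax": 0, "ay": 0, "az": -14, "jaw": -1}
    - {"dx": -0.013, "dy": -0.0225, "dz": 0.031, "ax": 0, "ay": 0, "az": -21, "jaw": -1}
    - {"dx": -0.0167, "dy": -0.0199, "dz": 0.031, "ax": 0, "ay": 0, "az": -28, "jaw": -1}
    - {"dx": -0.0199, "dy": -0.0167, "dz": 0.031, "ax": 0, "ay": 0, "az": -35, "jaw": -1}

```text
time: 14.0
eef_pos: [622.5, 131.0, 177.0]
tcp_rot: [-0.0, 0.941, -0.337, -0.0]
force: [1.8, -2.1, -0.9]
gripper_width: 17.7
```

```bash
python3 look.py w17
```

```text
t 14.0 p [622.5 131.  177. ] yaw -39.45 tilt [-0.0001  0.0001] F [ 1.8 -2.1 -0.9] w 17.7 q [ 0.26  0.6  -0.72  1.63  0.43  1.09 -1.27]
t 14.05 p [621.9 131.1 177. ] yaw -39.01 tilt [-0.0006 -0.0003] F [ 1.4 -0.7 -1.4] w 17.8 q [ 0.26  0.6  -0.73  1.63  0.44  1.09 -1.27]
pred tip [322.58921033 198.67335733] in crop [370.35684131 474.69342931]
```

View pics/w17a.png

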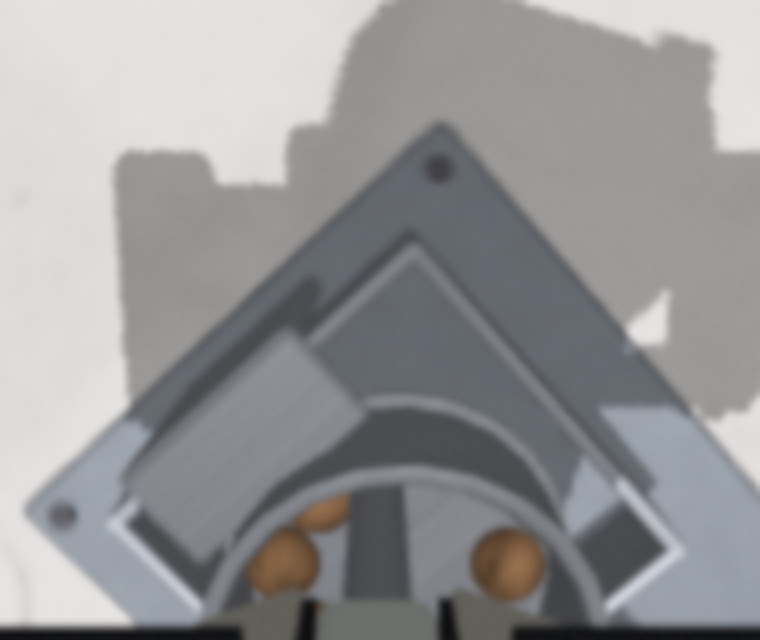

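carry_out:
  deltas:
    - {"dx": -0.0043, "dy": 0.0015, "dz": 0, "ax": 0, "ay": 0, "az": -7, "jaw": -1}
    - {"dx": -0.0082, "dy": 0.0038, "dz": 0, "ax": 0, "ay": 0, "az": -14, "jaw": -1}
    - {"dx": -0.0117, "dy": 0.0067, "dz": 0, "ax": 0, "ay": 0, "az": -21, "jaw": -1}
    - {"dx": -0.0146, "dy": 0.0102, "dz": 0, "ax": 0, "ay": 0, "az": -28, "jaw": -1}
    - {"dx": -0.0169, "dy": 0.0141, "dz": 0, "ax": 0, "ay": 0, "az": -35, "jaw": -1}
    - {"dx": -0.0184, "dy": 0.0184, "dz": 0, "ax": 0, "ay": 0, "az": -42, "jaw": -1}
    - {"dx": -0.0192, "dy": 0.0228, "dz": 0, "ax": 0, "ay": 0, "az": -49, "jaw": -1}
    - {"dx": -0.0192, "dy": 0.0274, "dz": 0, "ax": 0, "ay": 0, "az": -56, "jaw": -1}
    - {"dx": -0.0184, "dy": 0.0318, "dz": 0, "ax": 0, "ay": 0, "az": -63, "jaw": -1}
    - {"dx": -0.0169, "dy": 0.0361, "dz": 0, "ax": 0, "ay": 0, "az": -70, "jaw": -1}

```text
time: 14.88
eef_pos: [597.3, 122.2, 183.7]
tcp_rot: [-0.005, 0.965, 0.262, 0.014]
force: [16.1, 12.9, 5.2]
gripper_width: 18.6
```

```bash
python3 look.py w18
```

```text
t 14.88 p [597.3 122.2 183.7] yaw 30.42 tilt [0.0249 0.017 ] F [16.1 12.9  5.2] w 18.6 q [ 0.48  0.64 -1.02  1.71  0.6   1.11 -0.19]
t 14.93 p [597.1 121.6 183.5] yaw 30.84 tilt [0.0241 0.0168] F [17.9 13.1  5.1] w 18.2 q [ 0.49  0.64 -1.02  1.71  0.6   1.11 -0.18]
pred tip [319.86051037 198.30922033] in crop [359.44204148 473.23688134]
```

View pics/w18a.png

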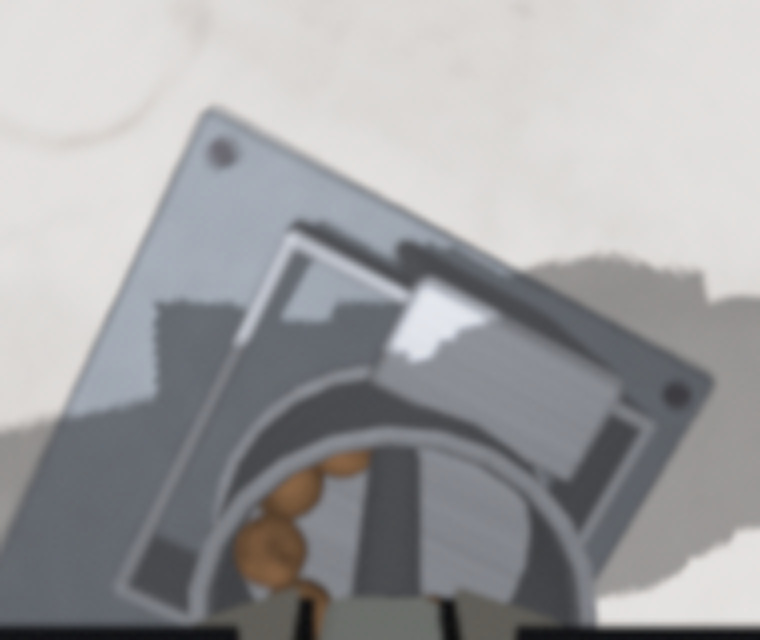

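The balls are now bunched against the wall at crop (260–345, 460–600), well away from their first ring, but the force rose to about 21 N. I back off to the centre and lift.

carry_out:
  deltas:
    - {"dx": 0.0092, "dy": 0.0092, "dz": 0, "ax": 0, "ay": 0, "az": 0, "jaw": -1}
    - {"dx": 0.0184, "dy": 0.0184, "dz": 0, "ax": 0, "ay": 0, "az": 0, "jaw": -1}
    - {"dx": 0.0184, "dy": 0.0184, "dz": -0.015, "ax": 0, "ay": 0, "az": 0, "jaw": -1}
    - {"dx": 0.0184, "dy": 0.0184, "dz": -0.03, "ax": 0, "ay": 0, "az": 0, "jaw": -1}
    - {"dx": 0.0184, "dy": 0.0184, "dz": -0.03, "ax": 0, "ay": 0, "az": 0, "jaw": -1}
    - {"dx": 0.0184, "dy": 0.0184, "dz": -0.03, "ax": 0, "ay": 0, "az": 0, "jaw": -1}

```text
time: 15.43
eef_pos: [611.8, 108.1, 209.3]
tcp_rot: [0.0, 0.966, 0.26, 0.001]
force: [0.3, 0.2, -0.4]
gripper_width: 17.8
```

```bash
python3 look.py w19
```

```text
t 15.43 p [611.8 108.1 209.3] yaw 30.13 tilt [0.0024 0.0004] F [ 0.3  0.2 -0.4] w 17.8 q [ 0.48  0.65 -1.02  1.63  0.59  1.2  -0.14]
t 15.48 p [611.3 107.7 208.3] yaw 30.14 tilt [ 0.001  -0.0003] F [-0.1  0.  -0.5] w 17.5 q [ 0.48  0.65 -1.02  1.63  0.59  1.2  -0.14]
pred tip [322.59948361 197.40522305] in crop [370.39793443 469.62089221]
```

View pics/w19a.png

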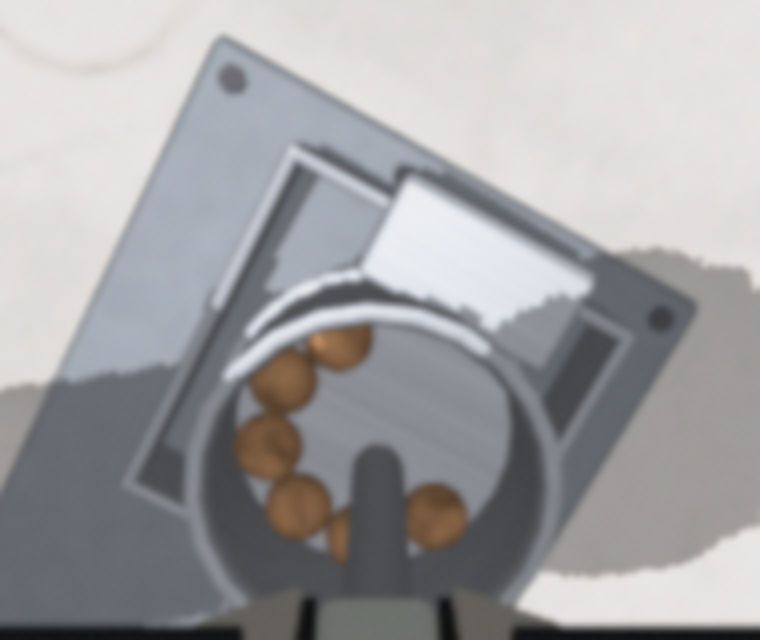

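carry_out:
  deltas:
    - {"dx": 0, "dy": 0, "dz": -0.03, "ax": 0, "ay": 0, "az": 0, "jaw": -1}
    - {"dx": 0, "dy": 0, "dz": -0.065, "ax": 0, "ay": 0, "az": 7, "jaw": -1}
    - {"dx": 0, "dy": 0, "dz": -0.085, "ax": 0, "ay": 0, "az": 14, "jaw": -1}
    - {"dx": 0, "dy": 0, "dz": -0.085, "ax": 0, "ay": 0, "az": 21, "jaw": -1}
    - {"dx": 0, "dy": 0, "dz": -0.085, "ax": 0, "ay": 0, "az": 21, "jaw": -1}

```text
time: 15.9
eef_pos: [611.8, 107.7, 294.1]
tcp_rot: [0.0, 0.997, 0.077, 0.001]
force: [-0.4, 0.6, -0.3]
gripper_width: 17.6
```

```bash
python3 - <<'E'
from mv import *
p,y=st()
go(p,y,[(456.5,372,295,y)])
E
python3 -c "
import cv2
t=cv2.imread('pics/w7.png');cv2.imwrite('pics/w7a.png',cv2.resize(t[130:220,270:370],None,fx=6,fy=6,interpolation=cv2.INTER_CUBIC))"
```

```text
t 15.9 p [611.8 107.7 294.1] yaw 8.88 tilt [ 0.0027 -0.0007] F [-0.4  0.6 -0.3] w 17.6 q [ 0.47  0.54 -0.99  1.54  0.46  1.31 -0.42]
[{"dx":-0.1127,"dy":-0.2851,"dz":-0.0009,"az":-0.0}]
```

View pics/w7a.png

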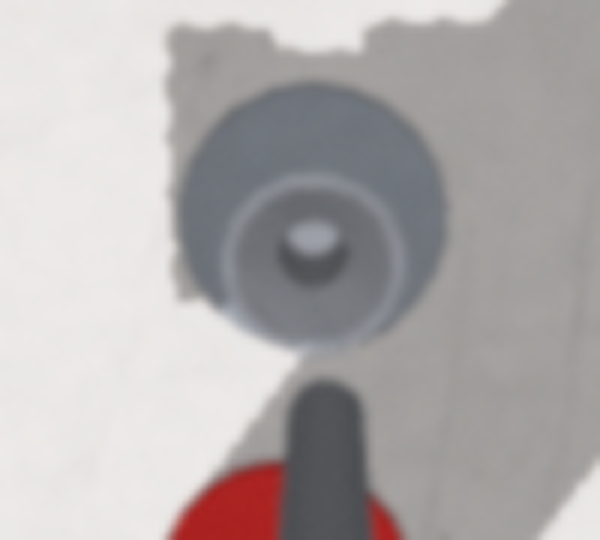

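carry_out:
  deltas:
    - {"dx": -0.1127, "dy": -0.285, "dz": 0, "ax": 0, "ay": 0, "az": 0, "jaw": -1}
    - {"dx": -0.1127, "dy": -0.285, "dz": 0, "ax": 0, "ay": 0, "az": 0, "jaw": -1}
    - {"dx": -0.1127, "dy": -0.285, "dz": 0, "ax": 0, "ay": 0, "az": 0, "jaw": -1}
    - {"dx": -0.1127, "dy": -0.285, "dz": 0, "ax": 0, "ay": 0, "az": 0, "jaw": -1}
    - {"dx": -0.1127, "dy": -0.285, "dz": 0, "ax": 0, "ay": 0, "az": 0, "jaw": -1}
    - {"dx": -0.1127, "dy": -0.285, "dz": 0, "ax": 0, "ay": 0, "az": 0, "jaw": -1}
    - {"dx": -0.1127, "dy": -0.285, "dz": 0, "ax": 0, "ay": 0, "az": 0, "jaw": -1}
    - {"dx": -0.1127, "dy": -0.285, "dz": 0, "ax": 0, "ay": 0, "az": 0, "jaw": -1}
    - {"dx": -0.1127, "dy": -0.285, "dz": 0, "ax": 0, "ay": 0, "az": 0, "jaw": -1}
    - {"dx": -0.1127, "dy": -0.285, "dz": 0, "ax": 0, "ay": 0, "az": 0, "jaw": -1}

```text
time: 16.73
eef_pos: [453.8, 371.0, 291.4]
tcp_rot: [0.001, 0.997, 0.082, -0.001]
force: [0.3, -0.6, 0.9]
gripper_width: 17.8
```

carry_out:
  deltas:
    - {"dx": 0, "dy": 0, "dz": 0.03, "ax": 0, "ay": 0, "az": 0, "jaw": -1}
    - {"dx": 0, "dy": 0, "dz": 0.06, "ax": 0, "ay": 0, "az": 0, "jaw": -1}
    - {"dx": 0, "dy": 0, "dz": 0.09, "ax": 0, "ay": 0, "az": 0, "jaw": -1}
    - {"dx": 0, "dy": 0, "dz": 0.09, "ax": 0, "ay": 0, "az": 0, "jaw": -1}
    - {"dx": 0, "dy": 0, "dz": 0.09, "ax": 0, "ay": 0, "az": 0, "jaw": -1}
    - {"dx": 0, "dy": 0, "dz": 0.09, "ax": 0, "ay": 0, "az": 0, "jaw": -1}
    - {"dx": 0, "dy": 0, "dz": 0.09, "ax": 0, "ay": 0, "az": 0, "jaw": -1}

```text
time: 17.32
eef_pos: [456.6, 371.3, 204.6]
tcp_rot: [-0.001, 0.997, 0.079, 0.001]
force: [-0.1, 0.5, -0.0]
gripper_width: 17.7
```

```bash
python3 look.py w20; python3 - <<'E'
from h import *
s=env.grab_frame('scene');cv2.imwrite('pics/s20.png',cv2.resize(s[110:230,170:290],None,fx=5,fy=5,interpolation=cv2.INTER_CUBIC))
p=np.array(env.get_state()['eef_pos']); q=proj('scene',p-[0,0,103.6]);print((q-[170,110])*5)
print('funnel pred',(proj('scene',np.array([457,372,68.]))-[170,110])*5)
E
```

```text
t 17.32 p [456.6 371.3 204.6] yaw 9.08 tilt [0.0023 0.0018] F [-0.1  0.5 -0. ] w 17.7 q [-0.01  0.57 -0.98  1.72  0.52  1.13 -0.99]
t 17.37 p [456.5 371.4 204.6] yaw 9.09 tilt [0.0026 0.0019] F [ 0.8 -0.2 -0. ] w 17.9 q [-0.01  0.57 -0.98  1.72  0.52  1.13 -0.99]
pred tip [322.98558067 197.78091258] in crop [371.94232266 471.12365033]
[274.74791352 361.26427381]
funnel pred [282.32746516 407.91406277]
```

View pics/w20a.png

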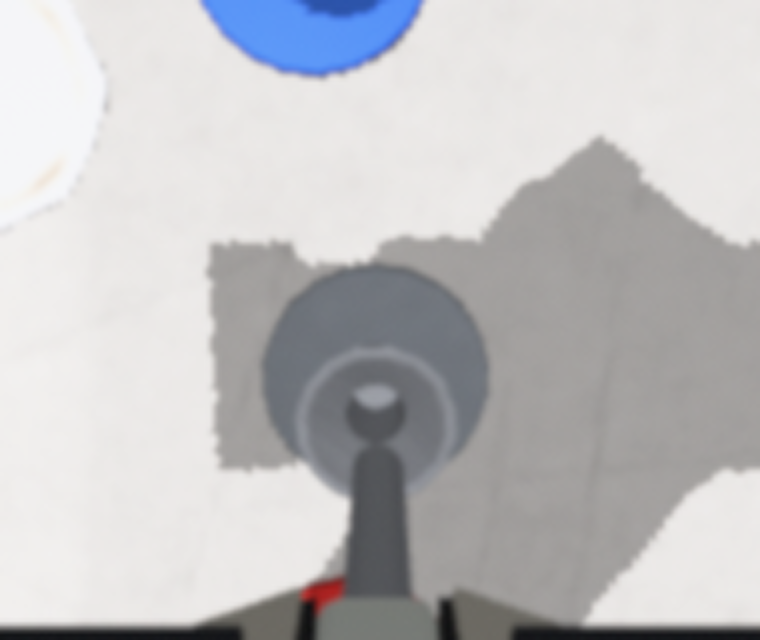

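View pics/s20.png

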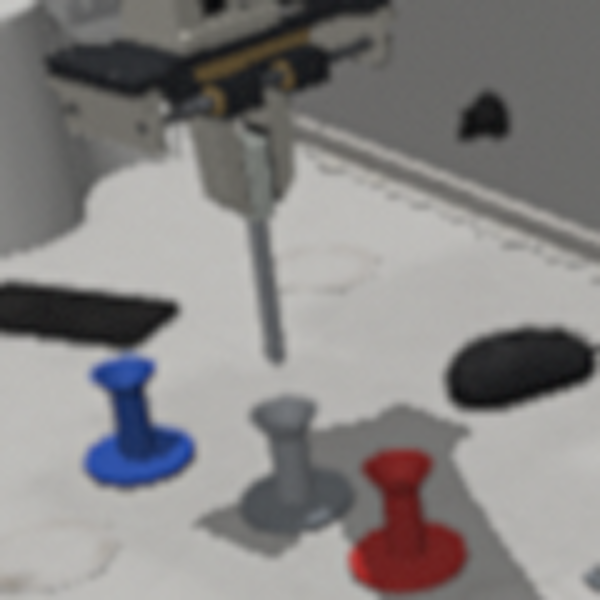

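```bash
python3 - <<'E'
from shot import *
m=mod('w20'); a=lambda u,v:((u+.5)/4-.5+230,(v+.5)/4-.5+80)
print('funnel',plane('wrist',a(378,422),68,m),'hole',plane('wrist',a(376,411),53,m),'foot',plane('wrist',a(376,374),8,m))
print('tip',plane('wrist',a(378,474),107,m))
E
```

```text
funnel [457.2913616  374.19275558  68.        ] hole [456.89369066 373.62454674  53.        ] foot [456.79545916 375.10260013   8.        ]
tip [457.57507046 371.24884494 107.        ]
```

carry_out:
  deltas:
    - {"dx": 0, "dy": -0.002, "dz": 0.01, "ax": 0, "ay": 0, "az": 0, "jaw": -1}
    - {"dx": 0, "dy": -0.002, "dz": 0.025, "ax": 0, "ay": 0, "az": 0, "jaw": -1}
    - {"dx": 0, "dy": -0.002, "dz": 0.04, "ax": 0, "ay": 0, "az": 0, "jaw": -1}
    - {"dx": 0, "dy": -0.002, "dz": 0.05, "ax": 0, "ay": 0, "az": 0, "jaw": -1}
    - {"dx": 0, "dy": -0.002, "dz": 0.06, "ax": 0, "ay": 0, "az": 0, "jaw": -1}
    - {"dx": 0, "dy": -0.002, "dz": 0.06, "ax": 0, "ay": 0, "az": 0, "jaw": -1}
  squeeze: 25

```text
time: 17.92
eef_pos: [454.9, 371.8, 139.8]
tcp_rot: [0.001, 0.997, 0.079, -0.001]
force: [1.6, 0.5, -2.2]
gripper_width: 17.9
```

```bash
python3 look.py w21
```

```text
t 17.92 p [454.9 371.8 139.8] yaw 9.11 tilt [-0.0016 -0.0015] F [ 1.6  0.5 -2.2] w 17.9 q [-0.06  0.64 -0.92  1.77  0.59  1.03 -1.04]
t 17.97 p [454.9 372.  140.9] yaw 9.11 tilt [-0.0015 -0.0012] F [ 1.6 -0.1 -0.7] w 18.0 q [-0.06  0.64 -0.92  1.77  0.59  1.03 -1.04]
pred tip [323.56005859 197.71356724] in crop [374.24023434 470.85426897]
```

View pics/w21a.png

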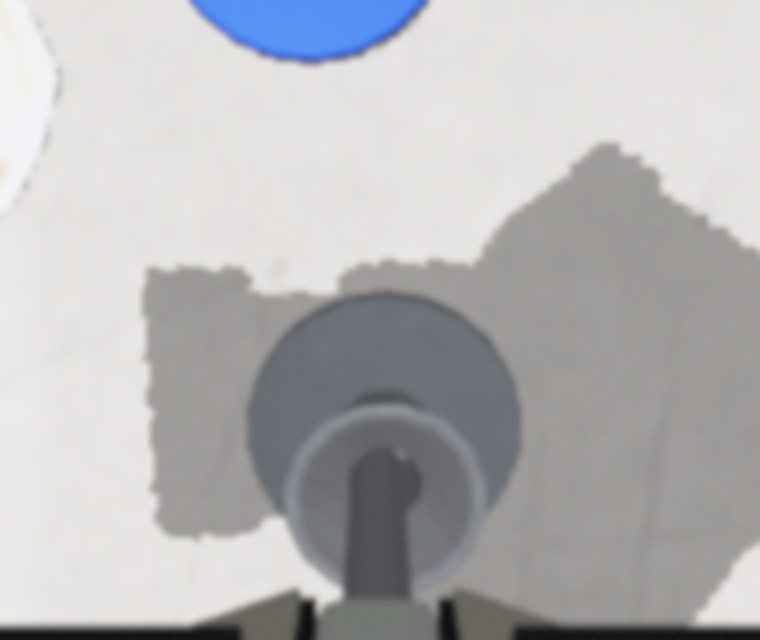

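carry_out:
  deltas:
    - {"dx": 0.0015, "dy": -0.0005, "dz": 0.005, "ax": 0, "ay": 0, "az": 0, "jaw": -1}
    - {"dx": 0.0015, "dy": -0.0005, "dz": 0.012, "ax": 0, "ay": 0, "az": 0, "jaw": -1}
    - {"dx": 0.0015, "dy": -0.0005, "dz": 0.019, "ax": 0, "ay": 0, "az": 0, "jaw": -1}
    - {"dx": 0.0015, "dy": -0.0005, "dz": 0.022, "ax": 0, "ay": 0, "az": 0, "jaw": -1}
    - {"dx": 0.0015, "dy": -0.0005, "dz": 0.022, "ax": 0, "ay": 0, "az": 0, "jaw": -1}

```text
time: 18.38
eef_pos: [455.7, 373.0, 119.5]
tcp_rot: [0.0, 0.997, 0.08, -0.001]
force: [1.4, 0.2, -0.4]
gripper_width: 18.1
```

```bash
python3 look.py w22
```

```text
t 18.38 p [455.7 373.  119.5] yaw 9.12 tilt [-0.0015 -0.001 ] F [ 1.4  0.2 -0.4] w 18.1 q [-0.07  0.67 -0.9   1.78  0.61  1.   -1.06]
t 18.43 p [456.  373.3 120.1] yaw 9.13 tilt [-0.0009 -0.0004] F [ 0.6 -0.1  0.2] w 17.6 q [-0.07  0.67 -0.9   1.78  0.61  1.   -1.06]
pred tip [323.81860128 197.60683138] in crop [375.2744051  470.42732552]
```

View pics/w22a.png

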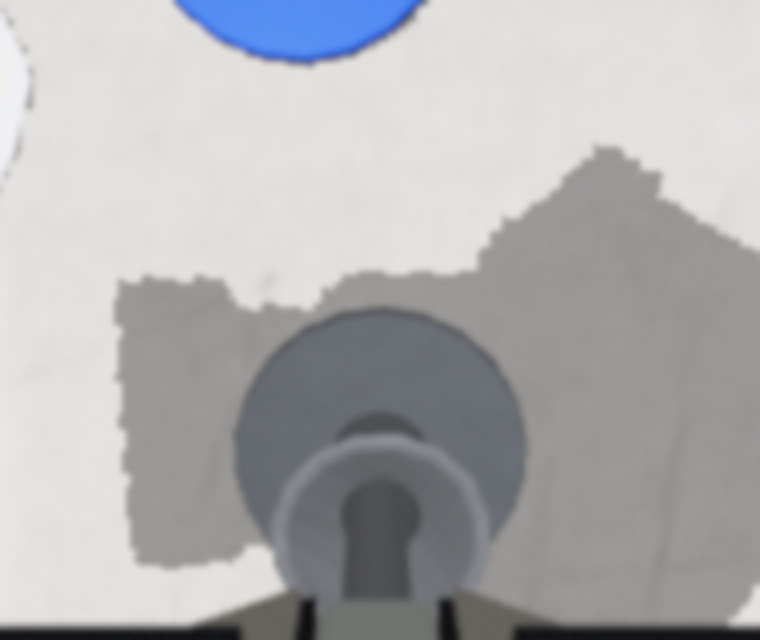

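carry_out:
  deltas:
    - {"dx": 0, "dy": 0, "dz": 0.003, "ax": 0, "ay": 0, "az": 0, "jaw": -1}
    - {"dx": 0, "dy": 0, "dz": 0.003, "ax": 0, "ay": 0, "az": 0, "jaw": 0}
    - {"dx": 0, "dy": 0, "dz": 0.003, "ax": 0, "ay": 0, "az": 0, "jaw": 0}
    - {"dx": 0, "dy": 0, "dz": 0.003, "ax": 0, "ay": 0, "az": 0, "jaw": 0}
    - {"dx": 0, "dy": 0, "dz": 0.003, "ax": 0, "ay": 0, "az": 0, "jaw": 0}
    - {"dx": 0, "dy": 0, "dz": 0.003, "ax": 0, "ay": 0, "az": 0, "jaw": 0}
    - {"dx": 0, "dy": 0, "dz": 0.003, "ax": 0, "ay": 0, "az": 0, "jaw": 0}

```text
time: 19.02
eef_pos: [456.5, 373.5, 117.7]
tcp_rot: [-0.0, 0.997, 0.079, 0.0]
force: [0.1, 0.5, 1.0]
gripper_width: 45.6
```

```bash
python3 shot.py w23
```

```text
t 19.02 p [456.5 373.5 117.7] yaw 9.11 tilt [0.0003 0.0001] F [0.1 0.5 1. ] w 45.6 q [-0.07  0.67 -0.9   1.79  0.62  1.   -1.07]
```

View pics/w23.png

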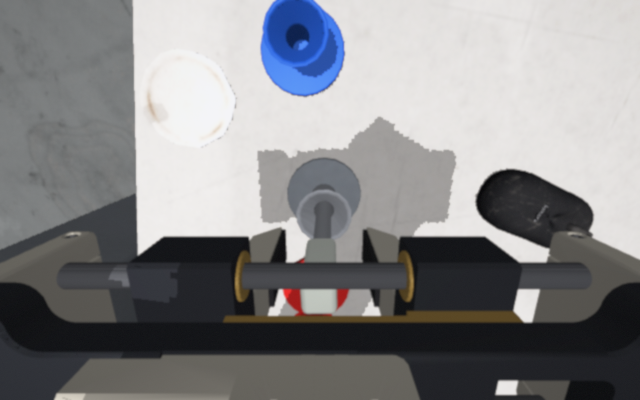

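The rod is free and standing, with its handle centred at (320,280) between the open jaws. I lift straight up and check it.

carry_out:
  deltas:
    - {"dx": 0, "dy": 0, "dz": -0.02, "ax": 0, "ay": 0, "az": 0, "jaw": 0}
    - {"dx": 0, "dy": 0, "dz": -0.05, "ax": 0, "ay": 0, "az": 0, "jaw": 0}
    - {"dx": 0, "dy": 0, "dz": -0.09, "ax": 0, "ay": 0, "az": 0, "jaw": 0}
    - {"dx": 0, "dy": 0, "dz": -0.13, "ax": 0, "ay": 0, "az": 0, "jaw": 0}
    - {"dx": 0, "dy": 0, "dz": -0.17, "ax": 0, "ay": 0, "az": 0, "jaw": 0}
    - {"dx": 0, "dy": 0, "dz": -0.18, "ax": 0, "ay": 0, "az": 0, "jaw": 0}
    - {"dx": 0, "dy": 0, "dz": -0.18, "ax": 0, "ay": 0, "az": 0, "jaw": 0}

```text
time: 19.65
eef_pos: [457.6, 375.5, 301.8]
tcp_rot: [-0.002, 0.997, 0.079, 0.003]
force: [0.1, 0.8, 0.1]
gripper_width: 45.5
```

```bash
python3 shot.py w24;  python3 - <<'E'
from mv import *
s=env.grab_frame('scene');cv2.imwrite('pics/s24.png',cv2.resize(s[130:280,170:420],None,fx=3,fy=3,interpolation=cv2.INTER_CUBIC))
p,y=st()
go(p,y,[(569,-40,300,0)])
E
```

```text
t 19.65 p [457.6 375.5 301.8] yaw 9.11 tilt [0.006  0.0042] F [0.1 0.8 0.1] w 45.5 q [ 0.03  0.48 -1.04  1.61  0.43  1.3  -0.93]
t 19.75 p [456.4 373.1 297.2] yaw 9.09 tilt [ 0.0005 -0.0007] F [ 0.5 -0.2 -0.4] w 45.8 q [ 0.03  0.49 -1.04  1.61  0.43  1.3  -0.93]
[{"dx":0.0459,"dy":0.4257,"dz":-0.0028,"az":9.1}]
```

View pics/s24.png

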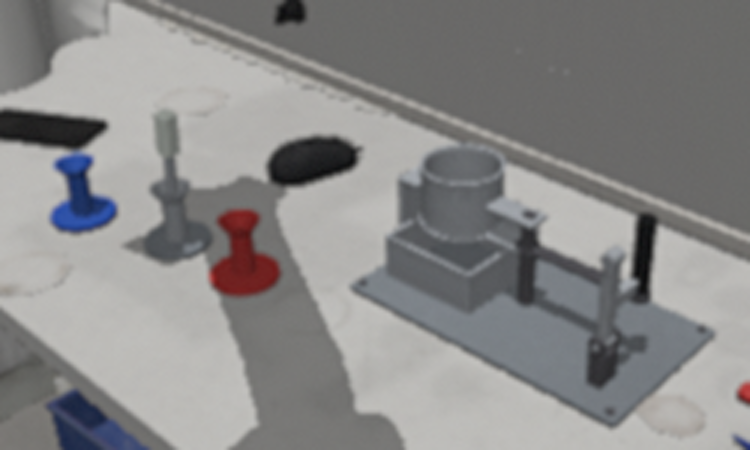

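```bash
python3 - <<'E'
from mv import *
go((456.5,373.3,297.5),9.1,[(566,-45,250,0)])
E
```

```text
[{"dx":0.042,"dy":0.4304,"dz":0.0475,"az":9.1}]
```

carry_out:
  deltas:
    - {"dx": 0.042, "dy": 0.43, "dz": 0.02, "ax": 0, "ay": 0, "az": 9.1, "jaw": -1}
    - {"dx": 0.042, "dy": 0.43, "dz": 0.02, "ax": 0, "ay": 0, "az": 9.1, "jaw": -1}
    - {"dx": 0.042, "dy": 0.43, "dz": 0.02, "ax": 0, "ay": 0, "az": 9.1, "jaw": -1}
    - {"dx": 0.042, "dy": 0.43, "dz": 0.02, "ax": 0, "ay": 0, "az": 9.1, "jaw": -1}
    - {"dx": 0.042, "dy": 0.43, "dz": 0.02, "ax": 0, "ay": 0, "az": 9.1, "jaw": -1}
    - {"dx": 0.042, "dy": 0.43, "dz": 0.02, "ax": 0, "ay": 0, "az": 9.1, "jaw": -1}
    - {"dx": 0.042, "dy": 0.43, "dz": 0.02, "ax": 0, "ay": 0, "az": 9.1, "jaw": -1}
    - {"dx": 0.042, "dy": 0.43, "dz": 0.02, "ax": 0, "ay": 0, "az": 9.1, "jaw": -1}
    - {"dx": 0.042, "dy": 0.43, "dz": 0.02, "ax": 0, "ay": 0, "az": 9.1, "jaw": -1}
    - {"dx": 0.042, "dy": 0.43, "dz": 0.02, "ax": 0, "ay": 0, "az": 9.1, "jaw": -1}

```text
time: 20.58
eef_pos: [560.7, -31.8, 275.9]
tcp_rot: [-0.0, 1.0, -0.0, -0.002]
force: [0.7, -0.2, -0.3]
gripper_width: 0.6
```

carry_out:
  deltas:
    - {"dx": 0, "dy": 0, "dz": 0, "ax": 0, "ay": 0, "az": 0, "jaw": -1}
    - {"dx": 0, "dy": 0, "dz": 0, "ax": 0, "ay": 0, "az": 0, "jaw": -1}
    - {"dx": 0, "dy": 0, "dz": 0, "ax": 0, "ay": 0, "az": 0, "jaw": -1}

```text
time: 20.83
eef_pos: [560.8, -29.0, 276.4]
tcp_rot: [-0.001, 1.0, -0.0, -0.002]
force: [0.1, 0.5, -0.6]
gripper_width: 0.3
```

```bash
python3 - <<'E'
from shot import *
shot('w25'); s=env.grab_frame('scene');cv2.imwrite('pics/s25.png',cv2.resize(s[130:280,250:450],None,fx=4,fy=4,interpolation=cv2.INTER_CUBIC))
p,y=st(); go(p,y,[(566,-45,126,0)])
E
```

```text
t 20.83 p [560.8 -29.  276.4] yaw -0.02 tilt [-0.0033  0.0015] F [ 0.1  0.5 -0.6] w 0.3 q [ 0.75  0.42 -0.97  1.71  0.36  1.22 -0.3 ]
t 20.93 p [561.1 -27.2 277.5] yaw 0.18 tilt [-0.0016  0.001 ] F [ 0.3 -0.3 -1.2] w 0.5 q [ 0.75  0.41 -0.97  1.7   0.36  1.22 -0.3 ]
[{"dx":0.0048,"dy":0.0178,"dz":0.1515,"az":0.2}]
```

View pics/s25.png

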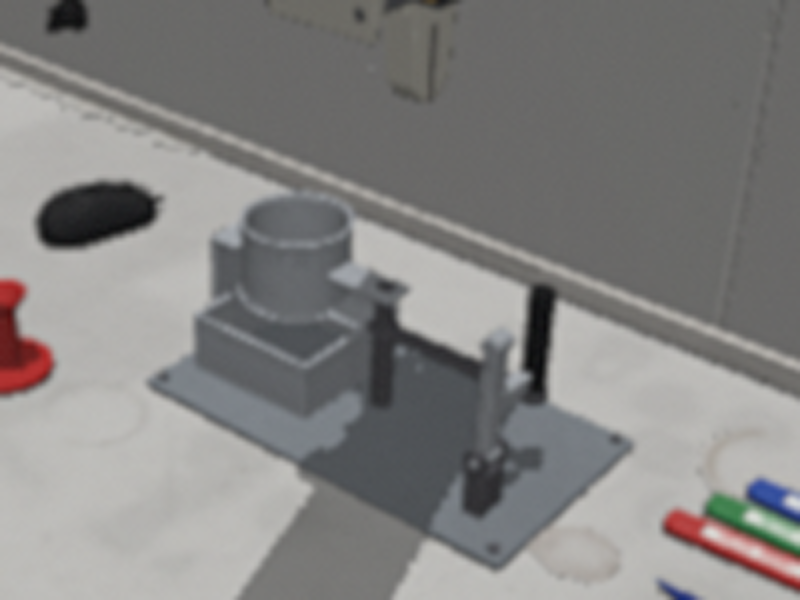

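View pics/w25.png

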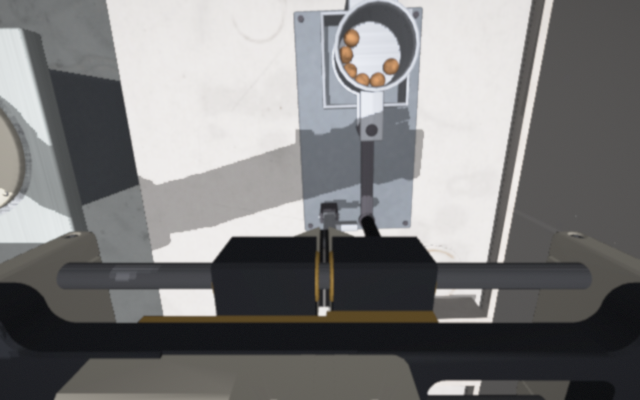

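carry_out:
  deltas:
    - {"dx": 0.005, "dy": 0.016, "dz": 0.04, "ax": 0, "ay": 0, "az": 0, "jaw": -1}
    - {"dx": 0.005, "dy": 0.016, "dz": 0.08, "ax": 0, "ay": 0, "az": 0, "jaw": -1}
    - {"dx": 0.005, "dy": 0.016, "dz": 0.12, "ax": 0, "ay": 0, "az": 0, "jaw": -1}
    - {"dx": 0.005, "dy": 0.016, "dz": 0.15, "ax": 0, "ay": 0, "az": 0, "jaw": -1}
    - {"dx": 0.005, "dy": 0.016, "dz": 0.15, "ax": 0, "ay": 0, "az": 0, "jaw": -1}
    - {"dx": 0.005, "dy": 0.016, "dz": 0.15, "ax": 0, "ay": 0, "az": 0, "jaw": -1}
    - {"dx": 0.005, "dy": 0.016, "dz": 0.15, "ax": 0, "ay": 0, "az": 0, "jaw": -1}

```text
time: 21.52
eef_pos: [568.2, -43.5, 130.2]
tcp_rot: [-0.0, 1.0, 0.001, 0.001]
force: [0.3, 0.6, 0.8]
gripper_width: 0.5
```

```bash
python3 - <<'E'
from shot import *
shot('w26'); s=env.grab_frame('scene');cv2.imwrite('pics/s26.png',cv2.resize(s[130:280,250:450],None,fx=4,fy=4,interpolation=cv2.INTER_CUBIC))
p,y=st()
go(p,y,[(566,Y,Z,0) for Y,Z in [(-60,126),(-77,126),(-88,126),(-99,124.6),(-110,121),(-121,117),(-131,110),(-139,103),(-146,94),(-152,84),(-158,70),(-159,62)]])
E
```

```text
t 21.52 p [568.2 -43.5 130.2] yaw 0.14 tilt [0.0025 0.0005] F [0.3 0.6 0.8] w 0.5 q [ 0.67  0.59 -0.85  1.83  0.53  0.96 -0.41]
t 21.62 p [568.9 -44.3 131. ] yaw 0.07 tilt [ 0.0044 -0.0004] F [-0.3 -0.7 -0. ] w 0.5 q [ 0.67  0.59 -0.85  1.83  0.53  0.96 -0.41]
[{"dx":-0.003,"dy":0.0157,"dz":0.005,"az":0.1},{"dx":-0.003,"dy":0.0327,"dz":0.005,"az":0.1},{"dx":-0.003,"dy":0.0437,"dz":0.005,"az":0.1},{"dx":-0.003,"dy":0.0547,"dz":0.0064,"az":0.1},{"dx":-0.003,"dy":0.0657,"dz":0.01,"az":0.1},{"dx":-0.003,"dy":0.0767,"dz":0.014,"az":0.1},{"dx":-0.0031,"dy":0.0867,"dz":0.021,"az":0.1},{"dx":-0.0031,"dy":0.0947,"dz":0.028,"az":0.1},{"dx":-0.0031,"dy":0.1017,"dz":0.037,"az":0.1},{"dx":-0.0031,"dy":0.1077,"dz":0.047,"az":0.1},{"dx":-0.0031,"dy":0.1137,"dz":0.061,"az":0.1},{"dx":-0.0031,"dy":0.1147,"dz":0.069,"az":0.1}]
```

View pics/s26.png

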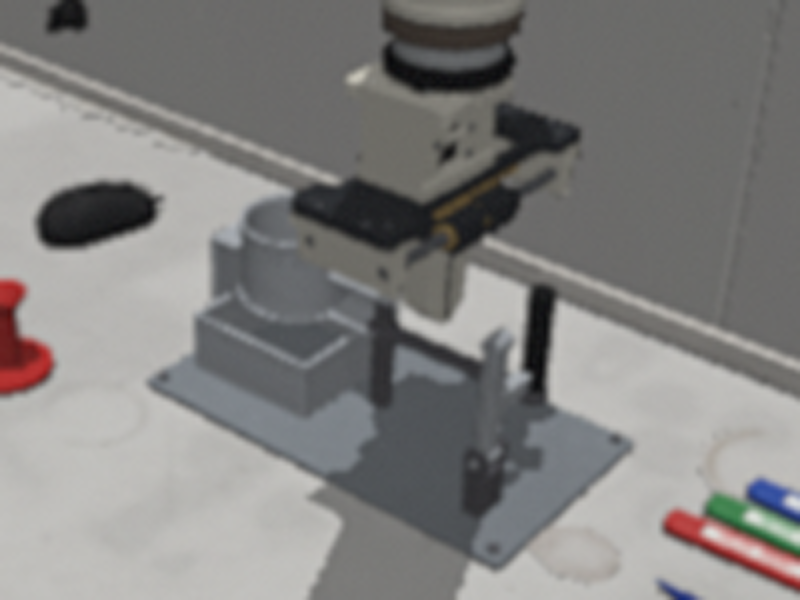

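View pics/w26.png

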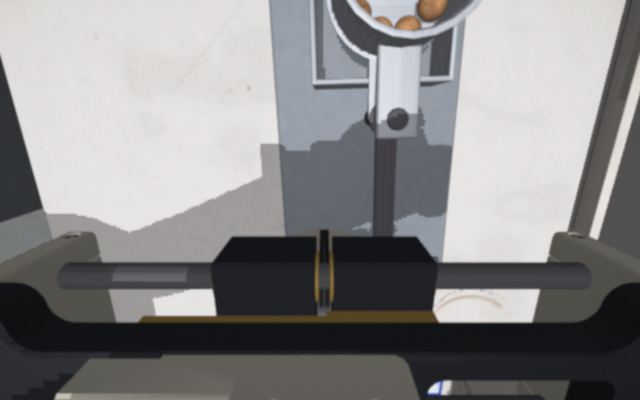

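carry_out:
  deltas:
    - {"dx": -0.003, "dy": 0.016, "dz": 0.005, "ax": 0, "ay": 0, "az": 0, "jaw": -1}
    - {"dx": -0.003, "dy": 0.03, "dz": 0.005, "ax": 0, "ay": 0, "az": 0, "jaw": -1}
    - {"dx": -0.003, "dy": 0.042, "dz": 0.005, "ax": 0, "ay": 0, "az": 0, "jaw": -1}
    - {"dx": -0.003, "dy": 0.054, "dz": 0.006, "ax": 0, "ay": 0, "az": 0, "jaw": -1}
    - {"dx": -0.003, "dy": 0.065, "dz": 0.01, "ax": 0, "ay": 0, "az": 0, "jaw": -1}
    - {"dx": -0.003, "dy": 0.076, "dz": 0.014, "ax": 0, "ay": 0, "az": 0, "jaw": -1}
    - {"dx": -0.003, "dy": 0.086, "dz": 0.02, "ax": 0, "ay": 0, "az": 0, "jaw": -1}
    - {"dx": -0.003, "dy": 0.086, "dz": 0.02, "ax": 0, "ay": 0, "az": 0, "jaw": -1}

```text
time: 22.28
eef_pos: [562.9, -134.5, 106.7]
tcp_rot: [0.0, 1.0, -0.002, -0.001]
force: [-0.1, -0.0, -0.9]
gripper_width: 0.5
```

```bash
python3 - <<'E'
from shot import *
s=env.grab_frame('scene');cv2.imwrite('pics/s27.png',cv2.resize(s[130:280,250:450],None,fx=4,fy=4,interpolation=cv2.INTER_CUBIC))
p,y=st()
go(p,y,[(566,Y,Z,0) for Y,Z in [(-139,103),(-146,94),(-152,84),(-158,70),(-159,62)]])
E
```

```text
t 22.33 p [ 563.1 -132.7  107.2] yaw -0.13 tilt [-0.0018  0.0002] F [-1.1  0.5 -0.5] w 0.4 q [ 0.79  0.63 -0.81  1.82  0.56  0.94 -0.27]
[{"dx":0.0029,"dy":0.0063,"dz":0.0042,"az":-0.1},{"dx":0.0029,"dy":0.0133,"dz":0.0132,"az":-0.1},{"dx":0.0029,"dy":0.0193,"dz":0.0232,"az":-0.1},{"dx":0.0029,"dy":0.0253,"dz":0.0372,"az":-0.1},{"dx":0.0029,"dy":0.0263,"dz":0.0452,"az":-0.1}]
```

View pics/s27.png

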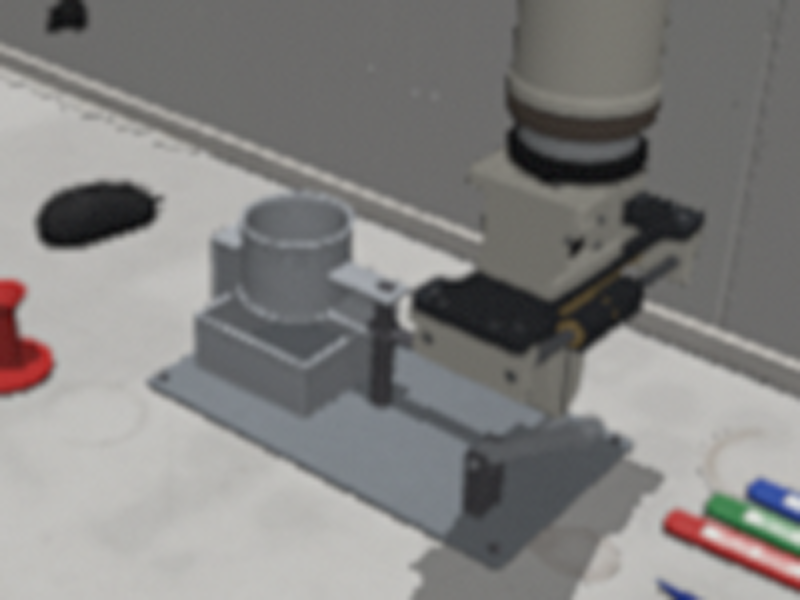

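carry_out:
  deltas:
    - {"dx": 0.003, "dy": 0.007, "dz": 0.004, "ax": 0, "ay": 0, "az": 0, "jaw": -1}
    - {"dx": 0.003, "dy": 0.015, "dz": 0.01, "ax": 0, "ay": 0, "az": 0, "jaw": -1}
    - {"dx": 0.003, "dy": 0.022, "dz": 0.02, "ax": 0, "ay": 0, "az": 0, "jaw": -1}
    - {"dx": 0.003, "dy": 0.027, "dz": 0.032, "ax": 0, "ay": 0, "az": 0, "jaw": -1}
    - {"dx": 0.003, "dy": 0.028, "dz": 0.04, "ax": 0, "ay": 0, "az": 0, "jaw": -1}
    - {"dx": 0.003, "dy": 0.028, "dz": 0.046, "ax": 0, "ay": 0, "az": 0, "jaw": -1}
    - {"dx": 0.003, "dy": 0.028, "dz": 0.046, "ax": 0, "ay": 0, "az": 0, "jaw": -1}

```text
time: 22.92
eef_pos: [566.2, -159.5, 60.9]
tcp_rot: [-0.0, 1.0, -0.0, -0.001]
force: [-0.3, -0.4, 0.3]
gripper_width: 0.3
```

```bash
python3 - <<'E'
from shot import *
s=env.grab_frame('scene');cv2.imwrite('pics/s28.png',cv2.resize(s[130:280,250:450],None,fx=4,fy=4,interpolation=cv2.INTER_CUBIC))
p,y=st()
E
```

```text
t 22.97 p [ 566.6 -158.8   61.6] yaw 0.03 tilt [-0.001   0.0006] F [ 0.9 -0.1  0.6] w 0.4 q [ 0.79  0.71 -0.76  1.82  0.62  0.88 -0.27]
```

View pics/s28.png

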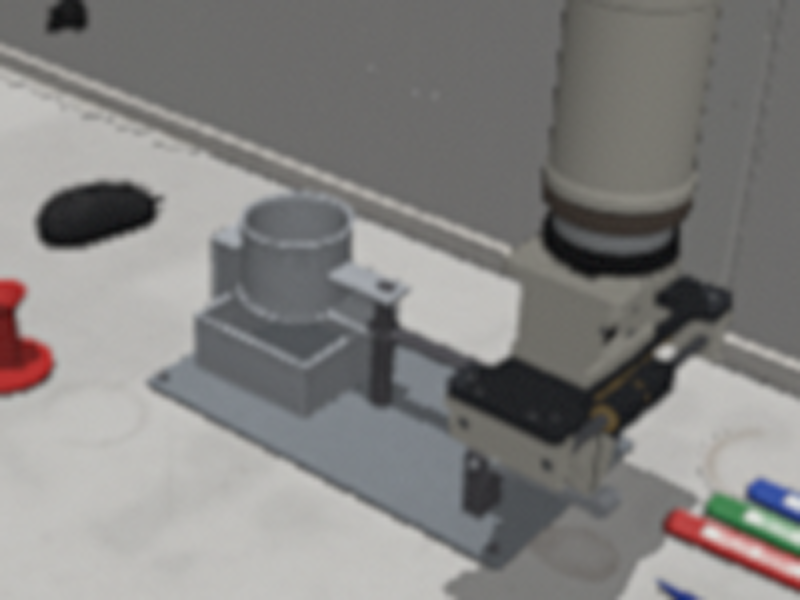

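The catch lies flat. I retreat upward, open the jaws, and look at the lever grip.

carry_out:
  deltas:
    - {"dx": 0, "dy": 0, "dz": -0.04, "ax": 0, "ay": 0, "az": 0, "jaw": 0.3}
    - {"dx": 0, "dy": 0, "dz": -0.08, "ax": 0, "ay": 0, "az": 0, "jaw": 0.3}
    - {"dx": 0, "dy": 0, "dz": -0.12, "ax": 0, "ay": 0, "az": 0, "jaw": 0.3}
    - {"dx": 0, "dy": 0, "dz": -0.16, "ax": 0, "ay": 0, "az": 0, "jaw": 0.3}
    - {"dx": 0.02, "dy": 0, "dz": -0.18, "ax": 0, "ay": 0, "az": 0, "jaw": 0.3}
    - {"dx": 0.05, "dy": 0, "dz": -0.18, "ax": 0, "ay": 0, "az": 0, "jaw": 0.3}
    - {"dx": 0.05, "dy": 0, "dz": -0.18, "ax": 0, "ay": 0, "az": 0, "jaw": 0.3}
    - {"dx": 0.05, "dy": 0, "dz": -0.18, "ax": 0, "ay": 0, "az": 0, "jaw": 0.3}
    - {"dx": 0.05, "dy": 0, "dz": -0.18, "ax": 0, "ay": 0, "az": 0, "jaw": 0.3}

```text
time: 23.72
eef_pos: [616.2, -158.1, 241.7]
tcp_rot: [-0.0, 1.0, 0.001, -0.001]
force: [-0.8, 0.9, -0.3]
gripper_width: 55.6
```

```bash
python3 - <<'E'
from shot import *
w=shot('w29')
cv2.imwrite('pics/w29a.png',cv2.resize(w[60:240,250:430],None,fx=3.3,fy=3.3,interpolation=cv2.INTER_CUBIC))
s=env.grab_frame('scene');cv2.imwrite('pics/s29.png',cv2.resize(s[130:280,250:450],None,fx=4,fy=4,interpolation=cv2.INTER_CUBIC))
p,y=st()
E
```

```text
t 23.72 p [ 616.2 -158.1  241.7] yaw 0.1 tilt [-0.0016  0.0008] F [-0.8  0.9 -0.3] w 55.6 q [ 0.82  0.58 -0.88  1.56  0.47  1.23 -0.14]
t 23.82 p [ 615.8 -158.7  241.6] yaw 0.05 tilt [-0.0018  0.0002] F [-0.3 -0.2 -0.1] w 59.0 q [ 0.82  0.58 -0.88  1.56  0.47  1.23 -0.14]
```

View pics/s29.png

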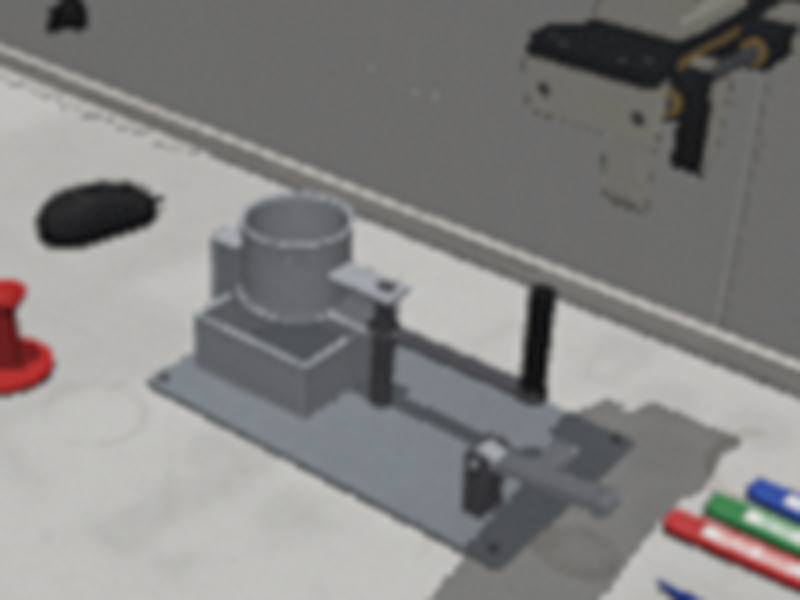

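View pics/w29.png

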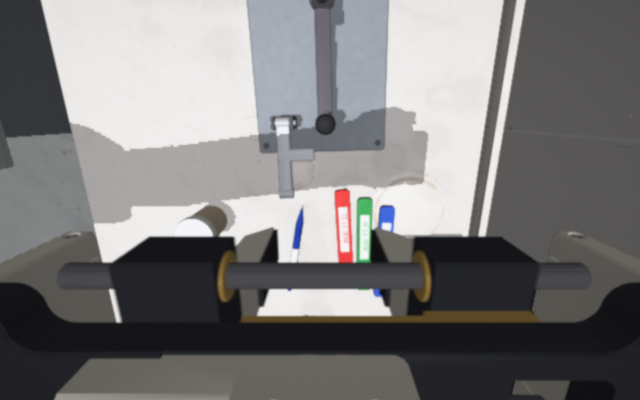

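```bash
python3 - <<'E'
from shot import *
m=mod('w29'); print(plane('wrist',(325,124),149,m),plane('wrist',(325,124),145,m))
p,y=st(); go(p,y,[(616.7,-91,200,1.5),(616.7,-91,104,1.5)])
E
```

```text
[617.49770819 -91.5843501  149.        ] [617.51114084 -91.70315999 145.        ]
t 23.82 p [ 615.8 -158.7  241.6] yaw 0.05 tilt [-0.0018  0.0002] F [-0.3 -0.2 -0.1] w 59.0 q [ 0.82  0.58 -0.88  1.56  0.47  1.23 -0.14]
[{"dx":0.001,"dy":-0.0677,"dz":0.0416,"az":-1.4},{"dx":0.001,"dy":-0.0677,"dz":0.1376,"az":-1.4}]
```

carry_out:
  deltas:
    - {"dx": 0.001, "dy": -0.033, "dz": 0.01, "ax": 0, "ay": 0, "az": -1.4, "jaw": 0.3}
    - {"dx": 0.001, "dy": -0.0675, "dz": 0.02, "ax": 0, "ay": 0, "az": -1.4, "jaw": 0.3}
    - {"dx": 0.001, "dy": -0.0675, "dz": 0.04, "ax": 0, "ay": 0, "az": -1.4, "jaw": 0.3}
    - {"dx": 0.001, "dy": -0.0675, "dz": 0.07, "ax": 0, "ay": 0, "az": -1.4, "jaw": 0.3}
    - {"dx": 0.001, "dy": -0.0675, "dz": 0.1, "ax": 0, "ay": 0, "az": -1.4, "jaw": 0.3}
    - {"dx": 0.001, "dy": -0.0675, "dz": 0.137, "ax": 0, "ay": 0, "az": -1.4, "jaw": 0.3}
    - {"dx": 0.001, "dy": -0.0675, "dz": 0.137, "ax": 0, "ay": 0, "az": -1.4, "jaw": 0.3}
    - {"dx": 0.001, "dy": -0.0675, "dz": 0.137, "ax": 0, "ay": 0, "az": -1.4, "jaw": 0.3}

```text
time: 24.48
eef_pos: [615.5, -91.6, 103.7]
tcp_rot: [-0.0, 1.0, 0.012, -0.003]
force: [0.1, -0.2, 0.6]
gripper_width: 59.6
```

```bash
python3 - <<'E'
from shot import *
w=shot('w30')
s=env.grab_frame('scene');cv2.imwrite('pics/s30.png',cv2.resize(s[130:280,250:450],None,fx=4,fy=4,interpolation=cv2.INTER_CUBIC))
E
```

```text
t 24.48 p [615.5 -91.6 103.7] yaw 1.42 tilt [-0.0051  0.0009] F [ 0.1 -0.2  0.6] w 59.6 q [ 0.67  0.71 -0.8   1.71  0.59  0.99 -0.32]
```

View pics/s30.png

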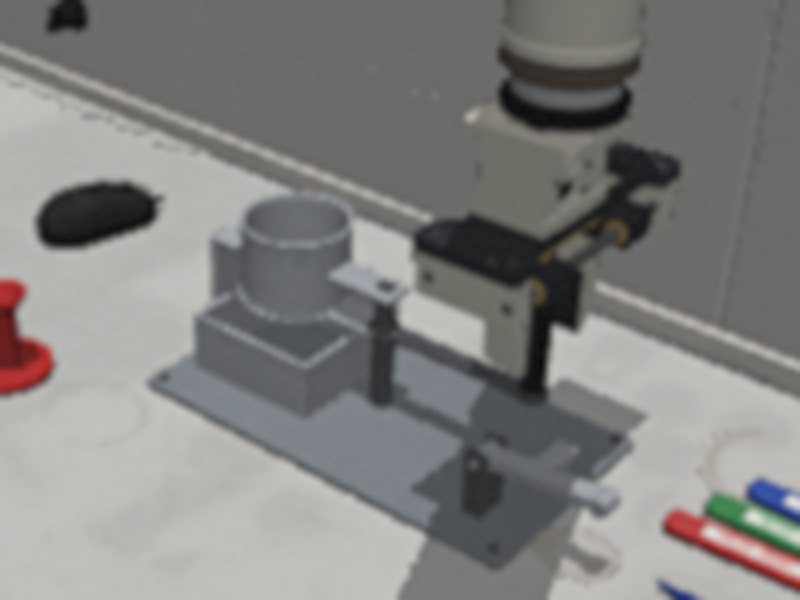

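View pics/w30.png

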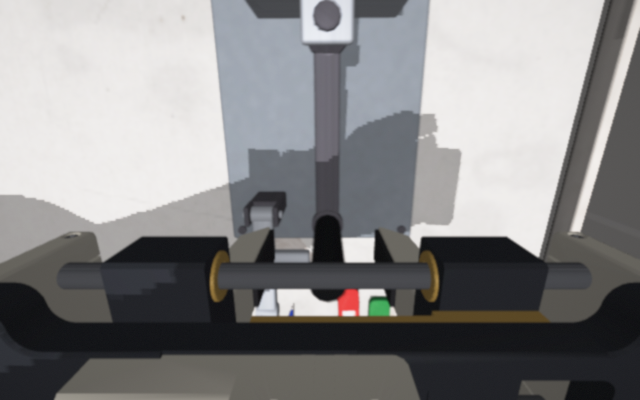

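carry_out:
  deltas:
    - {"dx": 0, "dy": 0, "dz": 0, "ax": 0, "ay": 0, "az": 0, "jaw": -1}
    - {"dx": 0, "dy": 0, "dz": 0, "ax": 0, "ay": 0, "az": 0, "jaw": -1}
    - {"dx": 0, "dy": 0, "dz": 0, "ax": 0, "ay": 0, "az": 0, "jaw": -1}
    - {"dx": 0, "dy": 0, "dz": 0, "ax": 0, "ay": 0, "az": 0, "jaw": -1}
    - {"dx": 0, "dy": 0, "dz": 0, "ax": 0, "ay": 0, "az": 0, "jaw": -1}
    - {"dx": 0, "dy": 0, "dz": 0, "ax": 0, "ay": 0, "az": 0, "jaw": -1}
    - {"dx": 0, "dy": 0, "dz": 0, "ax": 0, "ay": 0, "az": 0, "jaw": -1}
    - {"dx": 0, "dy": 0, "dz": 0, "ax": 0, "ay": 0, "az": 0, "jaw": -1}
    - {"dx": 0, "dy": 0, "dz": 0, "ax": 0, "ay": 0, "az": 0, "jaw": -1}
    - {"dx": 0, "dy": 0, "dz": 0, "ax": 0, "ay": 0, "az": 0, "jaw": -1}
  squeeze: 35

```text
time: 25.42
eef_pos: [617.3, -91.7, 105.4]
tcp_rot: [0.0, 1.0, 0.012, -0.001]
force: [-4.6, -0.3, 4.2]
gripper_width: 17.2
```

```bash
python3 - <<'E'
from mv import *
p,y=st()
y0=1.5; c=np.array([611.3,107.7]); 
r=np.radians(1.5); piv=c+np.array([80*np.sin(r),-80*np.cos(r)]); print('pivot',piv,'dist',np.linalg.norm(p[:2]-piv))
ang0=np.arctan2(*(p[:2]-piv)[::-1]); print(np.degrees(ang0))
L=[]
for th in np.linspace(0,1.17,16)[1:]:
    a=ang0-th; L.append((piv[0]+120*np.cos(a)+0,piv[1]+120*np.sin(a),p[2],y-np.degrees(th)))
go(p,y,L[:10]); go(np.array(L[9][:3]),L[9][3],L[10:]); print(np.round(L,1))
E
```

```text
t 25.42 p [617.3 -91.7 105.4] yaw 1.41 tilt [-0.0013 -0.0004] F [-4.6 -0.3  4.2] w 17.2 q [ 0.67  0.71 -0.81  1.7   0.59  0.99 -0.32]
pivot [613.39415586  27.727414  ] dist 119.54244647566462
-88.10547410826017
[{"dx":-0.0093,"dy":0.0002,"dz":0.0,"az":4.5},{"dx":-0.0187,"dy":-0.0008,"dz":0.0,"az":8.9},{"dx":-0.0278,"dy":-0.0026,"dz":0.0,"az":13.4},{"dx":-0.0369,"dy":-0.005,"dz":0.0,"az":17.9},{"dx":-0.0457,"dy":-0.0082,"dz":0.0,"az":22.3},{"dx":-0.0542,"dy":-0.012,"dz":0.0,"az":26.8},{"dx":-0.0625,"dy":-0.0165,"dz":0.0,"az":31.3},{"dx":-0.0703,"dy":-0.0216,"dz":0.0,"az":35.8},{"dx":-0.0777,"dy":-0.0273,"dz":0.0,"az":40.2},{"dx":-0.0847,"dy":-0.0335,"dz":0.0,"az":44.7}]
[{"dx":-0.0094,"dy":-0.0003,"dz":0.0,"az":4.5},{"dx":-0.0187,"dy":-0.0013,"dz":0.0,"az":8.9},{"dx":-0.0279,"dy":-0.003,"dz":0.0,"az":13.4},{"dx":-0.0369,"dy":-0.0055,"dz":0.0,"az":17.9},{"dx":-0.0457,"dy":-0.0086,"dz":0.0,"az":22.3}]
[[608.  -92.2 105.4  -3.1]
 [598.7 -91.4 105.4  -7.5]
 [589.4 -89.9 105.4 -12. ]
 [580.4 -87.6 105.4 -16.5]
 [571.5 -84.7 105.4 -20.9]
 [562.8 -81.1 105.4 -25.4]
 [554.5 -76.8 105.4 -29.9]
 [546.5 -71.9 105.4 -34.3]
 [539.  -66.4 105.4 -38.8]
 [531.9 -60.3 105.4 -43.3]
 [525.3 -53.7 105.4 -47.8]
 [519.2 -46.6 105.4 -52.2]
 [513.7 -39.  105.4 -56.7]
 [508.8 -31.  105.4 -61.2]
 [504.5 -22.7 105.4 -65.6]]
```

carry_out:
  deltas:
    - {"dx": -0.0093, "dy": 0.0002, "dz": 0, "ax": 0, "ay": 0, "az": 4.5, "jaw": -1}
    - {"dx": -0.0187, "dy": -0.0008, "dz": 0, "ax": 0, "ay": 0, "az": 8.9, "jaw": -1}
    - {"dx": -0.0278, "dy": -0.0026, "dz": 0, "ax": 0, "ay": 0, "az": 13.4, "jaw": -1}
    - {"dx": -0.0369, "dy": -0.005, "dz": 0, "ax": 0, "ay": 0, "az": 17.9, "jaw": -1}
    - {"dx": -0.0457, "dy": -0.0082, "dz": 0, "ax": 0, "ay": 0, "az": 22.3, "jaw": -1}
    - {"dx": -0.0542, "dy": -0.012, "dz": 0, "ax": 0, "ay": 0, "az": 26.8, "jaw": -1}
    - {"dx": -0.0625, "dy": -0.0165, "dz": 0, "ax": 0, "ay": 0, "az": 31.3, "jaw": -1}
    - {"dx": -0.0703, "dy": -0.0216, "dz": 0, "ax": 0, "ay": 0, "az": 35.8, "jaw": -1}
    - {"dx": -0.0777, "dy": -0.0273, "dz": 0, "ax": 0, "ay": 0, "az": 40.2, "jaw": -1}
    - {"dx": -0.0847, "dy": -0.0335, "dz": 0, "ax": 0, "ay": 0, "az": 44.7, "jaw": -1}

```text
time: 26.25
eef_pos: [533.2, -61.2, 105.4]
tcp_rot: [0.0, 0.929, -0.371, 0.001]
force: [2.3, -2.5, -1.9]
gripper_width: 17.6
```

```bash
cat > lev.py <<'E'
from mv import *
p,y=st(); piv=np.array([613.4,27.7]); d=p[:2]-piv
print('r',np.linalg.norm(d),'theta',np.radians(-88.5)-np.arctan2(d[1],d[0]))
E
python3 lev.py
```

```text
t 26.25 p [533.2 -61.2 105.4] yaw -43.5 tilt [ 0.0023 -0.0011] F [ 2.3 -2.5 -1.9] w 17.6 q [ 0.6   0.51 -0.67  1.93  0.43  0.84 -1.06]
r 119.68840249194564 theta 0.7601058914026877
```

carry_out:
  deltas:
    - {"dx": -0.0094, "dy": -0.0003, "dz": 0, "ax": 0, "ay": 0, "az": 4.5, "jaw": -1}
    - {"dx": -0.0187, "dy": -0.0013, "dz": 0, "ax": 0, "ay": 0, "az": 8.9, "jaw": -1}
    - {"dx": -0.0279, "dy": -0.003, "dz": 0, "ax": 0, "ay": 0, "az": 13.4, "jaw": -1}
    - {"dx": -0.0369, "dy": -0.0055, "dz": 0, "ax": 0, "ay": 0, "az": 17.9, "jaw": -1}
    - {"dx": -0.0457, "dy": -0.0086, "dz": 0, "ax": 0, "ay": 0, "az": 22.3, "jaw": -1}
    - {"dx": -0.0457, "dy": -0.0086, "dz": 0, "ax": 0, "ay": 0, "az": 22.3, "jaw": -1}
    - {"dx": -0.0457, "dy": -0.0086, "dz": 0, "ax": 0, "ay": 0, "az": 22.3, "jaw": -1}
    - {"dx": -0.0457, "dy": -0.0086, "dz": 0, "ax": 0, "ay": 0, "az": 22.3, "jaw": -1}

```text
time: 26.92
eef_pos: [505.3, -24.4, 105.4]
tcp_rot: [0.001, 0.841, -0.542, 0.001]
force: [-1.0, -3.2, 2.0]
gripper_width: 17.6
```

```bash
python3 lev.py; python3 - <<'E'
from shot import *
w=shot('w31')
s=env.grab_frame('scene');cv2.imwrite('pics/s31.png',cv2.resize(s[130:280,250:450],None,fx=4,fy=4,interpolation=cv2.INTER_CUBIC))
s=env.grab_frame('top');cv2.imwrite('pics/t31.png',cv2.resize(s[140:220,295:405],None,fx=6,fy=6,interpolation=cv2.INTER_CUBIC))
E
```

```text
t 26.92 p [505.3 -24.4 105.4] yaw -65.58 tilt [ 0.0004 -0.0024] F [-1.  -3.2  2. ] w 17.6 q [ 0.49  0.45 -0.6   2.    0.35  0.79 -1.46]
r 120.00657391206394 theta 1.1478879997368516
t 26.92 p [505.3 -24.4 105.4] yaw -65.58 tilt [ 0.0004 -0.0024] F [-1.  -3.2  2. ] w 17.6 q [ 0.49  0.45 -0.6   2.    0.35  0.79 -1.46]
```

View pics/s31.png

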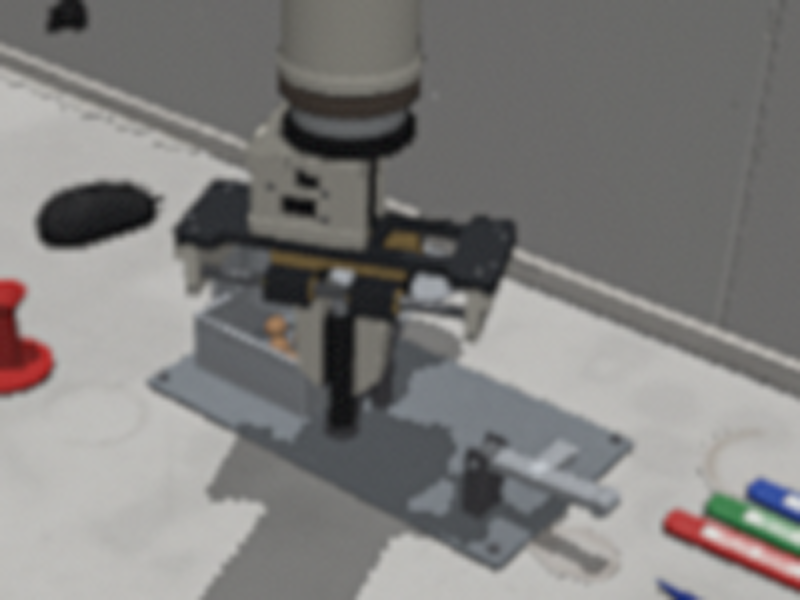

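View pics/w31.png

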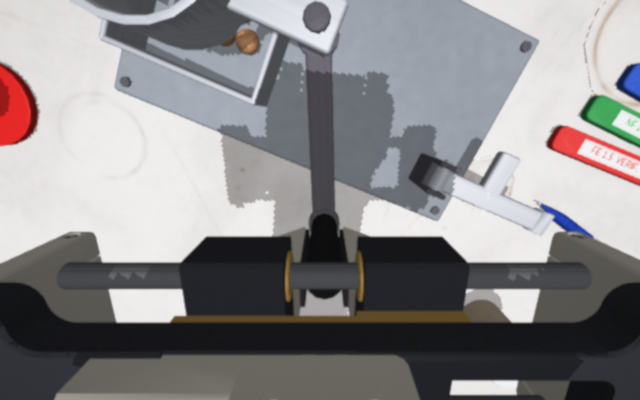

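View pics/t31.png

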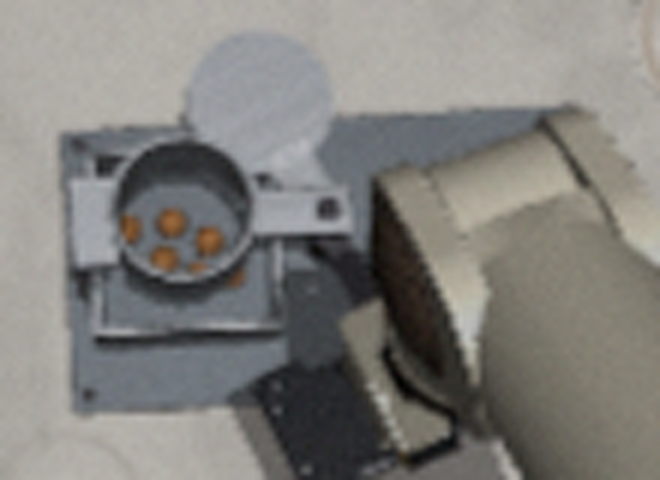

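Lever at about 1.15 rad, with the gate disc swung out behind (top crop (258,95)). All six balls are visible at tray level. I add a little push to hold firmly at the stop, let things settle, and check again.

carry_out:
  deltas:
    - {"dx": -0.0015, "dy": 0, "dz": 0, "ax": 0, "ay": 0, "az": 0, "jaw": -1}
    - {"dx": -0.0015, "dy": 0, "dz": 0, "ax": 0, "ay": 0, "az": 0, "jaw": -1}
    - {"dx": -0.0015, "dy": 0, "dz": 0, "ax": 0, "ay": 0, "az": 0, "jaw": -1}
    - {"dx": -0.0015, "dy": 0, "dz": 0, "ax": 0, "ay": 0, "az": 0, "jaw": -1}
    - {"dx": -0.0015, "dy": 0, "dz": 0, "ax": 0, "ay": 0, "az": 0, "jaw": -1}
    - {"dx": -0.0015, "dy": 0, "dz": 0, "ax": 0, "ay": 0, "az": 0, "jaw": -1}
    - {"dx": -0.0015, "dy": 0, "dz": 0, "ax": 0, "ay": 0, "az": 0, "jaw": -1}
    - {"dx": -0.0015, "dy": 0, "dz": 0, "ax": 0, "ay": 0, "az": 0, "jaw": -1}

```text
time: 27.73
eef_pos: [504.9, -23.7, 105.4]
tcp_rot: [0.001, 0.84, -0.542, 0.001]
force: [-0.2, -6.5, 1.4]
gripper_width: 17.5
```

```bash
python3 lev.py; python3 - <<'E'
from h import *
s=env.grab_frame('top');cv2.imwrite('pics/t32f.png',s);cv2.imwrite('pics/t32.png',cv2.resize(s[140:220,295:375],None,fx=7,fy=7,interpolation=cv2.INTER_CUBIC))
c=env.grab_frame('scene');cv2.imwrite('pics/s32.png',c)
im=s[150:200,305:345]; hsv=cv2.cvtColor(im,cv2.COLOR_BGR2HSV); mk=cv2.inRange(hsv,(5,90,60),(25,255,255))
n,l,stt,ce=cv2.connectedComponentsWithStats(mk)
for i in range(1,n): print(stt[i][4],plane('top',ce[i]+[305,150],17).round(1))
E
```

```text
t 27.73 p [504.9 -23.7 105.4] yaw -65.64 tilt [ 0.0007 -0.0026] F [-0.2 -6.5  1.4] w 17.5 q [ 0.49  0.45 -0.6   2.01  0.35  0.79 -1.47]
r 120.00476430350402 theta 1.1546008182479592
15 [628.8 115.   17. ]
11 [626.4 139.8  17. ]
15 [617.3  93.3  17. ]
13 [607.4 120.   17. ]
2 [601.6 100.3  17. ]
1 [593.9  77.8  17. ]
```

View pics/t32.png

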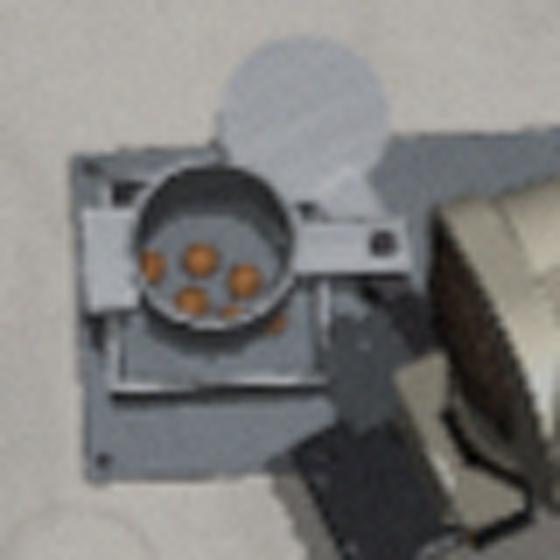

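View pics/s32.png

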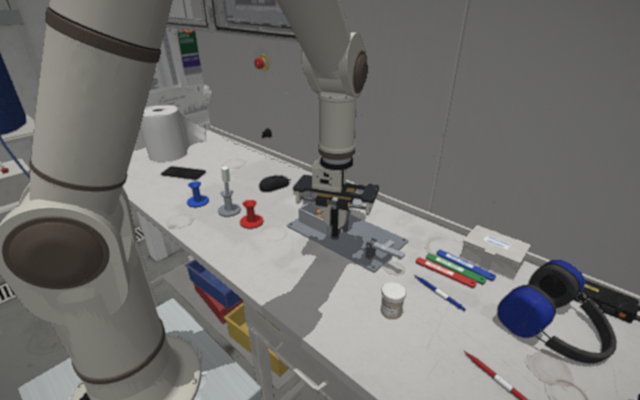

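All six balls lie inside the tray, the lever is at about 1.15 rad, the catch is flat, the rod is standing at scene (227,185), and the bystanders are unmoved. I hand the job in.

```bash
python3 -c "
from station import env
print(env.finish_job())"
```

```text
the job is handed in; nothing more can be done
None
```

I took the rod from the grey stand, stirred the balls, and stood the rod back up. Then I flipped the catch flat, pulled the lever to its stop, and handed the job in at about 28 s, still gripping the lever.

- **Stirring:** The first laps moved the balls only a little, because the rod swung about 8° in the jaws. I straightened it on the hopper wall, turned the jaws along the push and gripped harder. The next sweep covered only about 120°, ending when the balls bunched up against the wall. All six looked clearly shifted afterwards. The highest force I read was about 22 N, in that last sweep.
- **Last checks:**
  - The lever measured about 1.15 rad, with the gripper closed at 17.5 mm on the grip and about 6.5 N of spring force.
  - The gate disc was swung clear.
  - Six ball spots showed within the tray's outline; two were only slivers half hidden by the hopper rim.
  - The catch lay flat, the rod stood in its stand, and the pot, mouse and pen looked undisturbed.
- **Disagreements:** The stand's position differed by 3–7 mm between views, but the rod went in with little force. At the first lever stop the force read only about 4 N, so I pressed 1.5 mm further.

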